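# Hang the splash guard back on the stirrer

### The job

Take the orange-topped splash guard out of its drying cradle and lower it so that both hinge knuckles drop fully home over the two pins of the stirrer's frame, then swing it fully shut against the rubber bumper and let go. Leave the bottles, beakers and jar standing where they are.

Things in the scene. Friction and masses are not known exactly. Their poses are not given: they have to be found in the camera images.
- guard: Loose splash guard, 0.24-0.43 kg: flat panel, green pane in aluminium frame, orange top rail, hinge knuckles on one side edge. Origin: hinge axis, level with panel's lower edge. z up the axis, x normal to panel (faces +-6 mm), panel y = -18 to -188, z = 0 to 155 mm. Weight centre y -92, z 80. Starts in the cradle leaning 0.5 rad, top away from robot, hinge side left. Free to turn once hung; stays where left.
- guard_top (a point): Middle of the guard's top edge (guard frame 0, -103, 155 mm). The orange rail below it is 170 mm long, 24 mm high, 12 mm thick: pinch it here across its thickness, in the guard's own plane.
- guard_edge (a point): Point on the guard's free side edge, on its +x face, 186 mm from the hinge axis (guard frame 6, -186, 70 mm).
- knuckle_low (a point): Centre of the lower mouth of the lower knuckle (guard frame 0, 0, 20 mm): dark steel tube, outside 22 mm, bore 12 mm, 25 mm long, open at both ends.
- knuckle_high (a point): The same for the upper knuckle (guard frame 0, 0, 110 mm), on the same axis.
- stand: Fixed stirrer with guard frame before it. Origin: bench, under middle of shut guard; x away from robot to the stirrer (x 55-205, 165 mm wide, 87 high), y along the shut guard to the hinge side. Guard hung and shut: its axes parallel to these, hinge axis at x 0, y 103 mm, lower edge 30 mm above the bench. It opens clockwise seen from above, free edge towards the robot.
- header (a point): Centre of the underside of the frame's header bar (stand frame 29, 9, 280 mm): 30 mm deep (x 14 to 44), 222 mm long in y, 16 mm high, on two 20 mm square uprights 280 mm high (x 24-44, y 110 and -92 mm). A gripper holding the top of a nearly shut guard would hit it; hang the guard open by some 60 degrees.
- pin_low (a point): Lower brass pintle: centre of its collar top, 50 mm above the bench, where the lower knuckle's mouth rests when home (stand frame 0, 103, 50 mm). The pin rises 24 mm from here, 9 mm thick, its top 10 mm tapered to 3 mm; the collar is 18 mm across.
- pin_high (a point): The same for the upper pintle, 90 mm higher (stand frame 0, 103, 140 mm), equally long.
- stop (a point): Point on the face of the black rubber bumper (16 x 30 mm) that stops the guard (stand frame 6, -83, 100 mm). Guard shut: guard_edge lies level with this in plan, 0 mm off horizontally.
- cradle: Fixed blue drying cradle; x away from robot, y left, origin on the bench, its grey 130 x 150 x 10 mm base spans x -125 to 5 mm. Sill at x -90 mm, 34 mm above the bench, carries the guard's lower edge; lip 20 mm high on its robot side; two posts 22 mm wide, 95 mm long, lean with the guard on its far side at y +-50 mm. Draw the guard out along its own plane.
- tube_rack: Fixed aluminium test-tube rack, 200 mm long (x), 60 mm wide, 80 mm high, tubes to 99 mm. Origin: centre of the underside.
- wash_bottle: Bystander, loose: white wash bottle, 66 mm across, 160 mm high. Origin: centre of the underside.
- detergent: Bystander, loose: green detergent bottle, 60 mm across, 190 mm high. Origin: centre of the underside.
- beaker: Bystander, loose: empty glass beaker, 68 mm across, 85 mm high. Origin: centre of the underside.
- reagent_jar: Bystander, loose: amber jar with blue cap, 52 mm across, 75 mm high, in front of the hinge side of the frame: the guard would hit it if opened about 75 degrees or more. Origin: centre of the underside.
- hot_beaker: Bystander, loose: amber beaker, 84 mm across, 100 mm high, on the stirrer's plate (87 mm above the bench). Origin: centre of the underside.
Mind the look-alikes: they are no part of the job. What is shaped like the cradle but yellow is not meant.

How it is judged:
By the outcome, as a careful person would: the job done as asked, in the order asked, and still so for the second after the job is handed in, with the robot touching nothing.
It also fails if it takes over 64 s, if anything falls off the work surface, if the arm or the gripper's body presses on something with over 40 N, if the wrist force passes 120 N, or if a joint passes its speed limit or range.

### The arm

A 6-joint arm with a two-finger parallel gripper is mounted at the origin on the work surface. World frame = base frame: x ahead of the robot, y to its left, z up, the work surface at z = 0. Lengths are in mm, angles in rad, forces in N, time in s.
With the tool pointing down it reaches from about 275 to 750 mm from the base axis. Payload 10.2 kg.
Tool frame: the origin (TCP) lies between the finger pads; the fingertips stand 17 mm ahead of it and the grasp point (between the pads) lies 2 mm behind it (tips_ahead is the distance from the TCP to the fingertips, in mm); z points along the fingers, y is the line along which they close (so a half turn about z gives the same grasp; the last joint's range is limited). The gripper opens to 85 mm and grips with 20 to 120 N. Pads are 22 mm wide; open, the fingers measure 114 mm over their backs; the gripper's body (76 mm by 85 mm) begins 54 mm behind the grasp point. The pads swing forward as they close: fully open they stand 13 mm farther back than shut.
Start: joints at [-1.332, 0.313, 1.498, -0, 1.331, -0.223], TCP at [233.908, -470.02, 248.294] pointing down, gripper open.
Joint ranges: [-2.94, 2.94], [-0.97, 2.17], [0.19, 2.56], [-1.23, 4.37], [0.02, 3.11], [-2.88, 2.88]. Speed limits (rad/s): [2.39, 2.39, 3.01, 3.14, 3.14, 3.14].

### API

Orientations are given as a unit quaternion [w, x, y, z].
In Python, from rig import sense, capture, finish_job, boxes_of, tips_ahead gives the robot as it stands.
- The arm moves only by the tool drive_tool, never from a script. Its argument "commands" is text: rows parted by semicolons, each of 7 numbers parted by spaces: the shift along the world's x, y, z in units of 0.1 m (1.0 is 0.1 m), then the turn, a rotation vector about the world's x, y, z in units of pi/4 rad (1.0 is pi/4 rad), then the opening in per cent of the stroke, from 0 (shut) to 100 (fully open). A call has 1 to 20 rows; each row shifts and turns the commanded pose from where the row before left it; what a row does not reach is not made up. A row lasts 1/12 s, in which the tool goes at most 41.7 mm and 7.16 degrees, less where a joint would pass 70% of its speed; a pose out of reach is approached as far as the arm can. A call with a number of a shift or a turn outside -1 to 1 is refused whole. A call with a gripper value outside its range is refused whole. The fingers move at their own pace and stop on an object; "force" is the grip in N (left out, the last holds). Time passes only in rows, so rows that do not move let the fingers close. It gives the time, the measured TCP pose, the force, the opening and the grip force at its end, in the units of the state.
- sense(): the state, without advancing time (a new reading comes with each control period).
- capture(name): name is "scene" or "top"; returns a dict with "pixels" (400x640x3 uint8, blue, green, red), "fov_y" (degrees; the focal length in pixels is half the picture's height over the tangent of half this angle, whatever the lens; pixels are square), "cx", "cy" (the principal point, pixels), "position" and "attitude" of the camera in the world. Camera axes: x right, y down, z forward; pixel columns grow to the right and rows downward; lengths in mm; the calibration is good to about 2 mm. A picture is of the moment at which its call begins. There is no depth.
- finish_job(): hands the job in; it is judged then, once.
Trained networks look in a picture, given as the dict that the camera call returned (one of the last four; its "shot" number tells which), for a name from the list of things; names that differ only in an ending like _2 or _b are one class to them, and where a whole thing is asked for, a point or a joint stands for the part that bears it (a point fixed in the world has none). Each returns a list of dicts, best first, with "confidence" (0 to 1); they miss things now and then, are a little off and sometimes report something else, mostly with a low value. They report only what shows in the picture. A call takes as long as a camera call. They do not tell look-alikes from the thing itself.
- boxes_of(picture, name): "position" ([column, row] in pixels, amid what is visible of it).
The state is a dict: "time_s": time; "joints": joint angles; "dq": joint speeds; "tau": joint torques, N m; "eef_pos": TCP position; "ee_rot": TCP orientation; "force": force on the tool from outside, world axes, zero at the start; "wrist_torque": the same for the moment, N m; "grip_width": opening from 0.0 (shut) to 1.0 (fully open); "grip_force": force on a finger pad.
Only numpy, scipy, OpenCV 4.12 (cv2) and the standard library are available. Lean on these libraries where they do the work, as an engineer would, in place of code of your own. Each camera call takes 0.05 s, during which the arm holds its last target. There are 200 camera calls.

## Working session

There is one attempt and no reset: what is moved stays moved. The work goes in short steps, Python scripts to look and compute and a tool call to move; the robot and the scene stay as the last step left them, time stands still between calls to the robot, and variables do not carry over. Pictures are saved under pics/ and viewed, at most 10 in all, crops included, and the job is handed in when it is done.

Besides the shell and the picture viewer there is one more tool, called as name(argument=value, ...) on one line, values as JSON. drive_tool: Moves the arm, as the interface text tells. Shifts and turns lie within -1 to 1; 1 stands for 0.1 m of shift or pi/4 rad of turn. Its arguments: {"type":"object","properties":{"commands":{"type":"string"},"force":{"type":"number"}},"required":["commands"]}

```bash
ls; mkdir -p pics; cat > h.py <<'E'
import numpy as np, cv2
from scipy.spatial.transform import Rotation as R
from rig import *
def q(a): return R.from_quat([a[1],a[2],a[3],a[0]])
def cam(p):
    a=np.array(p["attitude"],float)
    M=a if a.shape==(3,3) else q(a).as_matrix()
    f=p["pixels"].shape[0]/2/np.tan(np.radians(p["fov_y"]/2))
    return np.array(p["position"],float),M,f
def ray(p,uv):
    c,M,f=cam(p); d=M@np.array([(uv[0]-p["cx"])/f,(uv[1]-p["cy"])/f,1]); return c,d/np.linalg.norm(d)
def atz(p,uv,z):
    c,d=ray(p,uv); return c+d*(z-c[2])/d[2]
def proj(p,X):
    c,M,f=cam(p); v=(np.atleast_2d(X)-c)@M; return np.c_[v[:,0]/v[:,2]*f+p["cx"],v[:,1]/v[:,2]*f+p["cy"]]
def tri(rs):
    A=sum(np.eye(3)-np.outer(d,d) for c,d in rs); b=sum((np.eye(3)-np.outer(d,d))@c for c,d in rs); return np.linalg.solve(A,b)
E
python3 - <<'E'
from h import *
s=sense(); print(s["eef_pos"],s["ee_rot"],s["force"],tips_ahead)
P={n:capture(n) for n in("scene","top")}
for n,p in P.items():
    cv2.imwrite(f"pics/{n}0.png",p["pixels"]); print(n,p["position"],p["attitude"],p["fov_y"],p["cx"],p["cy"])
for k in "guard guard_top guard_edge knuckle_low knuckle_high stand header pin_low pin_high stop cradle tube_rack reagent_jar wash_bottle detergent beaker hot_beaker".split():
    print(k,*[(n,[(np.round(b["position"],1).tolist(),round(b["confidence"],2)) for b in boxes_of(p,k)[:3]]) for n,p in P.items()])
E
```

```text
pics
[ 233.85646929 -469.78372603  247.7460033 ] [-6.34231871e-04  9.73461608e-01  2.28849505e-01 -9.76365208e-06] [ 0.24973    -0.23677011 -0.32954846] 17.0
scene [1463.47115963 -226.4078125   906.91406629] [-0.35268473  0.7195251   0.53118304 -0.27521208] 51.228556707207964 312.67473575975635 199.77176817475768
top [ 284.54391154   -4.54305567 1709.74048188] [-0.05775956  0.70701518 -0.70259472  0.05616076] 43.915538011917796 316.3219534875317 195.1407810284482
guard ('scene', [([372.9, 201.3], 0.81)]) ('top', [([246.6, 202.2], 0.57)])
guard_top ('scene', [([369.4, 201.2], 0.57)]) ('top', [([246.7, 203.8], 0.62)])
guard_edge ('scene', [([368.5, 202.1], 0.75), ([309.7, 261.8], 0.57)]) ('top', [([241.7, 203.9], 0.92)])
knuckle_low ('scene', [([368.0, 202.3], 0.95)]) ('top', [([245.7, 204.8], 0.63)])
knuckle_high ('scene', [([370.0, 200.7], 0.63), ([348.9, 192.0], 0.16)]) ('top', [([243.3, 203.9], 0.68), ([382.0, 154.0], 0.41)])
stand ('scene', [([239.2, 291.8], 0.9)]) ('top', [([382.9, 153.9], 0.63)])
header ('scene', [([237.9, 296.1], 0.77)]) ('top', [([380.2, 152.2], 0.94)])
pin_lo
[... 273 characters left out ...]
82.5, 153.6], 0.78)])
cradle ('scene', [([368.7, 225.8], 0.81), ([361.1, 174.8], 0.79)]) ('top', [([219.6, 295.4], 0.87), ([254.7, 220.6], 0.83), ([380.6, 152.8], 0.69)])
tube_rack ('scene', [([310.3, 260.9], 0.96)]) ('top', [([319.5, 165.7], 0.61)])
reagent_jar ('scene', [([276.2, 224.4], 0.55)]) ('top', [([339.4, 226.9], 0.6)])
wash_bottle ('scene', [([345.1, 190.5], 0.81), ([235.8, 298.3], 0.55)]) ('top', [([256.3, 240.8], 0.8), ([339.1, 227.3], 0.39)])
detergent ('scene', [([333.9, 297.3], 0.67)]) ('top', [([313.6, 120.0], 0.73)])
beaker ('scene', [([395.6, 246.1], 0.74)]) ('top', [([237.9, 167.7], 0.75)])
hot_beaker ('scene', []) ('top', [([395.2, 134.1], 0.77), ([382.4, 153.9], 0.21)])
```

```bash
python3 - <<'E'
import cv2
a=cv2.imread("pics/top0.png")[90:330,170:450]; cv2.imwrite("pics/top0c.png",cv2.resize(a,None,fx=2.5,fy=2.5,interpolation=2))
a=cv2.imread("pics/scene0.png")[140:390,150:450]; cv2.imwrite("pics/scene0c.png",cv2.resize(a,None,fx=2.4,fy=2.4,interpolation=2))
E
```

```text
(no output)
```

View pics/top0c.png

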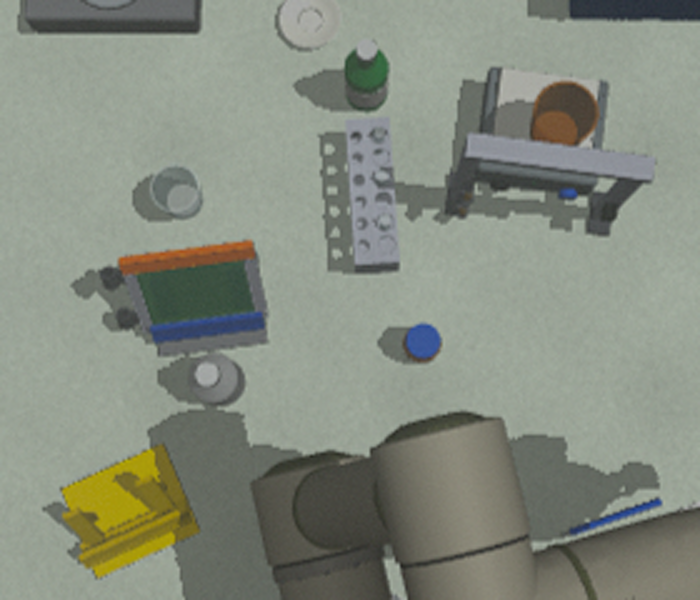

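View pics/scene0c.png

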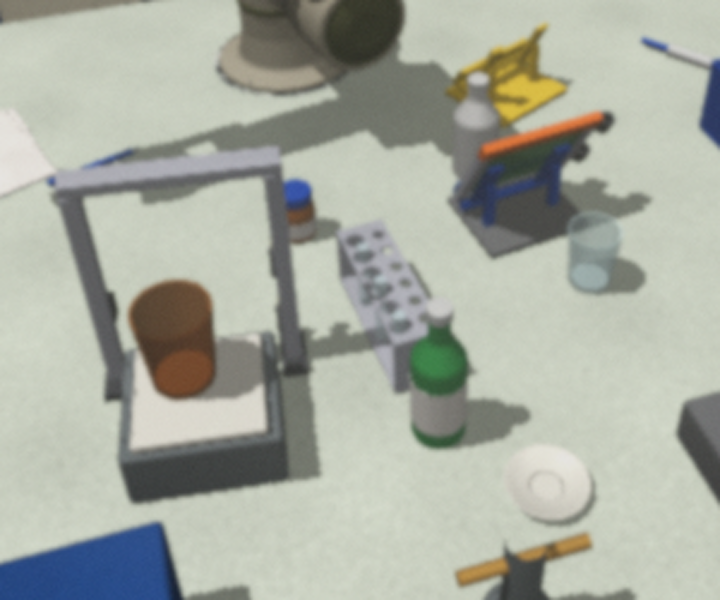

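The top view shows the guard (orange rail at crop (120–255, 255), i.e. px (218–272, 192)) in the blue cradle. The stand is at right, with its header from px (357,144) to (431,153). The yellow cradle is the decoy. Next I'll fit poses by aligning model edges in both views.

```bash
cat > fit.py <<'E'
from h import *
from scipy.optimize import minimize
def boxedges(x,y,z,faces=None):
    import itertools
    L=[]
    for a in x:
        for b in y: L.append(((a,b,z[0]),(a,b,z[1])))
    for a in x:
        for c in z: L.append(((a,y[0],c),(a,y[1],c)))
    for b in y:
        for c in z: L.append(((x[0],b,c),(x[1],b,c)))
    return L
STAND=boxedges((14,44),(-102,120),(280,296))
for yc in(110,-92):
    STAND+=[((x,yc+d,60 if x==24 else 100),(x,yc+d,278)) for x in(24,44) for d in(-10,10)]
GUARD=boxedges((-6,6),(-188,-18),(131,155))
def sample(L): return np.vstack([np.linspace(a,b,25) for a,b in map(np.array,L)]).astype(float)
def grad(p,s=1.2,chan=None):
    g=cv2.GaussianBlur(p.astype(np.float32),(0,0),s)
    G=np.sqrt(sum(cv2.Sobel(g[...,i],cv2.CV_32F,1,0)**2+cv2.Sobel(g[...,i],cv2.CV_32F,0,1)**2 for i in range(3)))
    return np.minimum(G,np.percentile(G,99.5))
def shots(n=3):
    out=[]
    for c in("scene","top"):
        ps=[capture(c) for _ in range(n)]; p=dict(ps[0]); p["pixels"]=np.mean([x["pixels"] for x in ps],0); out.append(p)
    return out
def score(P,Gs,X):
    t=0
    for p,G in zip(P,Gs):
        uv=proj(p,X).astype(np.float32); t+=cv2.remap(G,uv[:,:1],uv[:,1:],1).mean()/G.std()
    return t
def standT(v): return R.from_euler("z",v[2]),np.array([v[0],v[1],0])
def guardT(v): # x,y,z,yaw,lean(about guard y),roll
    return R.from_euler("ZYX",[v[3],v[4],v[5] if len(v)>5 else 0]),np.array(v[:3])
def fit(P,L,T,v0,step,pri=None,prisd=None):
    S=sample(L); v=np.array(v0,float)
    for s in(3.,1.8,1.1):
        Gs=[grad(p["pixels"],s) for p in P]
        def f(u):
            w=v0+u*step; r,t=T(w); c=-score(P,Gs,r.apply(S)+t)
            if prisd is not None: c+=0.5*(((w-v0)/prisd)**2).sum()*.02
            return c
        u0=(v-v0)/step
        sim=np.vstack([u0]+[u0+e*(s/1.5) for e in np.eye(len(v))])
        m=minimize(f,u0,method="Nelder-Mead",options=dict(initial_simplex=sim,xatol=.005,fatol=1e-5,maxiter=3000)); v=v0+m.x*step
    return v,m.fun
def overlay(P,items,name):
    for i,p in enumerate(P):
        im=np.clip(p["pixels"],0,255).astype(np.uint8); k=4; im=cv2.resize(im,None,fx=k,fy=k,interpolation=2)
        for L,(r,t) in items:
            for a,b in L:
                uv=((proj(p,r.apply(np.array([a,b],float))+t)+.5)*k).astype(int); cv2.line(im,tuple(map(int,uv[0])),tuple(map(int,uv[1])),(255,0,255),1)
        cv2.imwrite(f"pics/_{name}{i}.png",im)
E
cat > m1.py <<'E'
from fit import *
import json
P=shots(3)
F=lambda u,v:(170+u/2.5,90+v/2.5)
a=atz(P[1],F(468,135),296)[:2]; b=atz(P[1],F(654,157),296)[:2]
d=a-b; yaw=np.arctan2(-d[0],d[1]); mid=(a+b)/2; r=R.from_euler("z",yaw)
o=mid-r.apply([44,9,0])[:2]; v0=np.array([*o,yaw]); print("stand0",v0,np.linalg.norm(d))
vs,s=fit(P,STAND,standT,v0,np.array([6,6,.03])); print("stand",vs,s)
# guard rail: top edge
zt=40+155*np.cos(.5)
a=atz(P[1],F(119,258),zt)[:2]; b=atz(P[1],F(253,242),zt)[:2]; d=a-b; print(np.linalg.norm(d))
yaw=np.arctan2(-d[0],d[1]); r=guardT([0,0,0,yaw,.5])[0]
o=np.r_[(a+b)/2,zt]-r.apply([0,-103,155]); v0=np.array([*o,yaw,.5]); print("guard0",v0)
vg,s=fit(P,GUARD,guardT,v0,np.array([6,6,6,.03,.02]),prisd=np.array([20,20,8,.2,.015])); print("guard",vg,s)
json.dump(dict(stand=list(vs),guard=list(vg)),open("fit.json","w"))
KN=[((x,y,z),(x,y,z+25)) for z in(20,110) for x,y in((11,0),(-11,0),(0,11),(0,-11))]
PN=[((0,103,z),(0,103,z+24)) for z in(50,140)]+[((6,-91,100),(6,-75,100))]
overlay(P,[(STAND+PN,standT(vs)),(GUARD+KN,guardT(vg))],"a")
A=cv2.imread("pics/_a0.png");B=cv2.imread("pics/_a1.png")
print(proj(P[0],[[vs[0],vs[1],150],vg[:3]]),proj(P[1],[[vs[0],vs[1],150],vg[:3]]))
def crop(I,p,c,k=4,w=400,h=300): 
    u=int(c[0]*k)-w//2; v=int(c[1]*k)-h//2; v=min(max(v,0),1600-h);return I[v:v+h,u:u+w]
s_=standT(vs); g_=guardT(vg); cs=s_[0].apply([29,9,180])+s_[1]; cg=g_[0].apply([0,-103,110])+g_[1]
o=np.vstack([np.hstack([crop(A,0,proj(P[0],cs)[0],h=600) ,crop(B,0,proj(P[1],cs)[0],h=600)])])
o2=np.hstack([crop(A,0,proj(P[0],cg)[0]),crop(B,0,proj(P[1],cg)[0])])
cv2.imwrite("pics/a_s.png",o);cv2.imwrite("pics/a_g.png",cv2.resize(o2,None,fx=1,fy=1))
E
python3 m1.py
```

```text
stand0 [ 6.10039810e+02 -2.32277225e+02 -1.15545555e-01] 218.99740912653854
stand [ 6.16347147e+02 -2.34448547e+02 -1.25931650e-01] -4.634927749633789
169.01971863070239
guard0 [4.62274444e+02 3.18246089e+02 4.00000000e+01 1.27010624e-01
 5.00000000e-01]
guard [4.58133905e+02 3.18136730e+02 3.68995615e+01 1.54220200e-01
 5.13761943e-01] -5.851764652580193
[[224.98757489 246.53134285]
 [387.86556415 205.91807404]] [[389.46650611 171.57928738]
 [222.23038911 223.29938711]]
```

View pics/a_s.png

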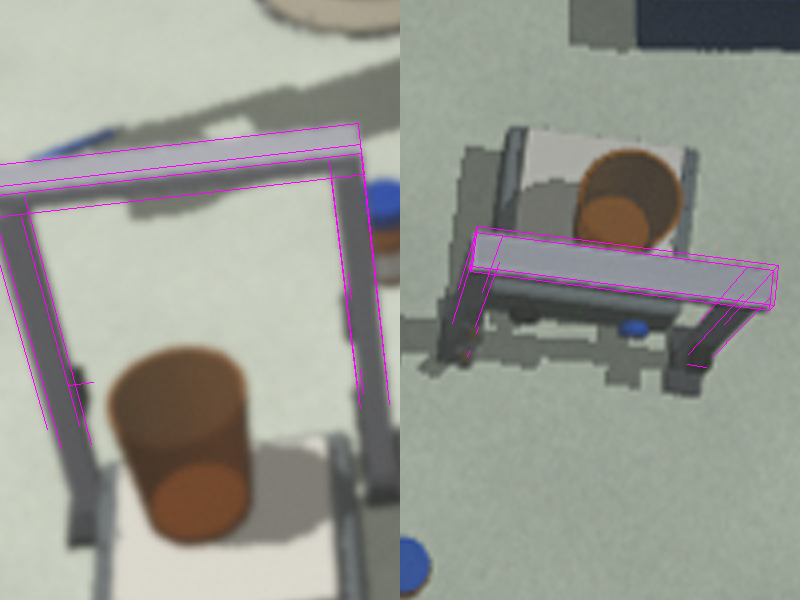

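View pics/a_g.png

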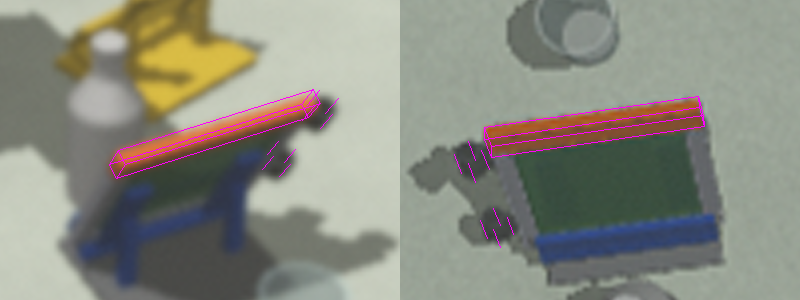

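The overlays match in both views, with the guard rail tight and the header within about 1 px. Now I'll plan the pregrasp.

```bash
cat > plan.py <<'E'
from h import *
import json
def toolR(gr,flip=False): # tool z=-gz, y=+gx
    M=gr.as_matrix(); z=-M[:,2]; y=M[:,0]*(-1 if flip else 1); return R.from_matrix(np.c_[np.cross(y,z),y,z])
def delta(p,r,tag=""):
    s=sense(); d=(np.array(p)-s["eef_pos"])/100; w=(r*q(s["ee_rot"]).inv()).as_rotvec()/(np.pi/4)
    n=int(np.ceil(max(np.linalg.norm(d)/.36,np.linalg.norm(w)/.15)))
    print(tag,"target",np.round(p,1),"shift",np.round(d,3),"turn",np.round(w,3),"n",n,"per-row",np.round(d/n,3),np.round(w/n,4))
E
python3 - <<'E'
from plan import *; from fit import guardT
v=json.load(open("fit.json"))["guard"]; r,t=guardT(v)
T=toolR(r)
for z in(260,143): delta(r.apply([0,-103,z])+t,T,z)
print(sense()["time_s"])
P=[capture("top")]
b=boxes_of(P[0],"wash_bottle")[0]["position"]; print(atz(P[0],b,120),"guard o",np.round(t),r.apply([0,-103,155])+t)
E
```

```text
260 target [600.2 236.  263.3] shift [3.663 7.06  0.151] turn [0.321 0.621 1.571] n 23 per-row [0.159 0.307 0.007] [0.014  0.027  0.0683]
143 target [543.4 227.2 161.4] shift [ 3.095  6.972 -0.868] turn [0.321 0.621 1.571] n 22 per-row [ 0.141  0.317 -0.039] [0.0146 0.0282 0.0714]
2.1Traceback (most recent call last):
  File "<stdin>", line 7, in <module>
IndexError: list index out of range
```

drive_tool(commands="0.16 0.31 0.01 0.014 0.027 0.068 60;0.16 0.31 0.01 0.014 0.027 0.068 60;0.16 0.31 0.01 0.014 0.027 0.068 60;0.16 0.31 0.01 0.014 0.027 0.068 60;0.16 0.31 0.01 0.014 0.027 0.068 60;0.16 0.31 0.01 0.014 0.027 0.068 60;0.16 0.31 0.01 0.014 0.027 0.068 60;0.16 0.31 0.01 0.014 0.027 0.068 60;0.16 0.31 0.01 0.014 0.027 0.068 60;0.16 0.31 0.01 0.014 0.027 0.068 60;0.16 0.31 0.01 0.014 0.027 0.068 60;0.16 0.31 0.01 0.014 0.027 0.068 60;0.16 0.31 0.01 0.014 0.027 0.068 60;0.16 0.31 0.01 0.014 0.027 0.068 60;0.16 0.31 0.01 0.014 0.027 0.068 60;0.16 0.31 0.01 0.014 0.027 0.068 60;0.16 0.31 0.01 0.014 0.027 0.068 60;0.16 0.31 0.01 0.014 0.027 0.068 60;0.16 0.31 0.01 0.014 0.027 0.068 60;0.16 0.31 0.01 0.014 0.027 0.068 60", force=60)

```text
time_s: 3.87
eef_pos: [554.3, 151.7, 268.3]
ee_rot: [-0.147, 0.695, 0.682, -0.171]
force: [1.2, 0.7, 1.0]
grip_width: 0.6
grip_force: 0.0
```

drive_tool(commands="0.16 0.3 0 0.014 0.027 0.068 60;0.16 0.3 0 0.014 0.027 0.068 60;0.14 0.26 0 0.014 0.027 0.068 60;0 0 0 0 0 0 60;0 0 0 0 0 0 60")

```text
time_s: 4.28
eef_pos: [600.3, 237.3, 265.7]
ee_rot: [-0.166, 0.63, 0.733, -0.194]
force: [0.6, -0.7, -0.1]
grip_width: 0.601
grip_force: 0.0
```

```bash
cat > pg.py <<'E'
from plan import *; from fit import guardT
v=json.load(open("fit.json"))["guard"]; r,t=guardT(v)
T=toolR(r)
for z in(190,143): delta(r.apply([0,-103,z])+t,T,z)
s=sense(); print(s["joints"],s["grip_width"])
E
python3 pg.py
```

```text
190 target [566.2 230.7 202.4] shift [-0.341 -0.065 -0.633] turn [ 0.002 -0.004  0.004] n 3 per-row [-0.114 -0.022 -0.211] [ 0.0007 -0.0013  0.0014]
143 target [543.4 227.2 161.4] shift [-0.569 -0.101 -1.043] turn [ 0.002 -0.004  0.004] n 4 per-row [-0.142 -0.025 -0.261] [ 0.0005 -0.001   0.0011]
[0.18856737 0.9327935  0.51481826 0.02207557 2.21061279 0.04649479] 0.6005986606028791
```

drive_tool(commands="-0.11 -0.02 -0.2 0 0 0 60;-0.11 -0.02 -0.2 0 0 0 60;-0.11 -0.02 -0.2 0 0 0 60;-0.11 -0.02 -0.2 0 0 0 60;-0.11 -0.02 -0.2 0 0 0 60;-0.02 0 -0.04 0 0 0 60;0 0 0 0 0 0 60;0 0 0 0 0 0 40;0 0 0 0 0 0 0;0 0 0 0 0 0 0;0 0 0 0 0 0 0;0 0 0 0 0 0 0;0 0 0 0 0 0 0;0 0 0 0 0 0 0", force=60)

```text
time_s: 5.45
eef_pos: [544.1, 226.0, 165.3]
ee_rot: [-0.164, 0.632, 0.733, -0.191]
force: [5.5, 1.4, 4.7]
grip_width: 0.131
grip_force: 60.0
```

drive_tool(commands="0.02 0 0.04 0 0 0 0;0.05 0.01 0.09 0 0 0 0;0.07 0.01 0.13 0 0 0 0;0.07 0.01 0.13 0 0 0 0;0.07 0.01 0.13 0 0 0 0;0.07 0.01 0.13 0 0 0 0;0.07 0.01 0.13 0 0 0 0;0.07 0.01 0.13 0 0 0 0;0.07 0.01 0.13 0 0 0 0;0.04 0.01 0.13 0 0 0 0;0 0 0.1 0 0 0 0;0 0 0 0 0 0 0")

```text
time_s: 6.45
eef_pos: [603.2, 235.1, 292.5]
ee_rot: [-0.165, 0.631, 0.733, -0.192]
force: [-0.3, 0.3, -2.5]
grip_width: 0.126
grip_force: 58.6
```

```bash
cat > p2.py <<'E'
from plan import *; from fit import guardT,standT
d=json.load(open("fit.json")); sr,st=standT(d["stand"]); h=sr.apply([0,103,0])+st; print("hinge",h)
gr=R.from_euler("z",d["stand"][2]-np.pi/3); T=toolR(gr); g=gr.apply([0,-103,143])
delta([480,0,300],T,"way"); delta(h+g+[0,0,100],T,"pre")
s=sense(); print(s["time_s"],s["eef_pos"],s["force"],s["grip_width"],s["joints"])
E
python3 p2.py
```

```text
hinge [ 629.28385022 -132.26419523    0.        ]
way target [480   0 300] shift [-1.232 -2.351  0.075] turn [-0.343 -0.612 -1.644] n 12 per-row [-0.103 -0.196  0.006] [-0.0286 -0.051  -0.137 ]
pre target [ 534.3 -172.2  243. ] shift [-0.689 -4.072 -0.495] turn [-0.343 -0.612 -1.644] n 12 per-row [-0.057 -0.339 -0.041] [-0.0286 -0.051  -0.137 ]
6.45 [603.20632484 235.05356652 292.52945705] [-0.26789586  0.31935802 -2.49323288] 0.12601494803193541 [0.18467033 0.94497782 0.42317414 0.0222015  2.28577055 0.04592055]
```

drive_tool(commands="-0.088 -0.168 0.005 -0.0245 -0.0437 -0.1175 0;-0.088 -0.168 0.005 -0.0245 -0.0437 -0.1175 0;-0.088 -0.168 0.005 -0.0245 -0.0437 -0.1175 0;-0.088 -0.168 0.005 -0.0245 -0.0437 -0.1175 0;-0.088 -0.168 0.005 -0.0245 -0.0437 -0.1175 0;-0.088 -0.168 0.005 -0.0245 -0.0437 -0.1175 0;-0.088 -0.168 0.005 -0.0245 -0.0437 -0.1175 0;-0.088 -0.168 0.005 -0.0245 -0.0437 -0.1175 0;-0.088 -0.168 0.005 -0.0245 -0.0437 -0.1175 0;-0.088 -0.168 0.005 -0.0245 -0.0437 -0.1175 0;-0.088 -0.168 0.005 -0.0245 -0.0437 -0.1175 0;-0.088 -0.168 0.005 -0.0245 -0.0437 -0.1175 0;-0.088 -0.168 0.005 -0.0245 -0.0437 -0.1175 0;-0.088 -0.168 0.005 -0.0245 -0.0437 -0.1175 0;0 0 0 0 0 0 0")

```text
time_s: 7.7
eef_pos: [477.5, -1.7, 297.9]
ee_rot: [-0.001, 0.981, 0.194, -0.001]
force: [-2.2, 0.1, -5.1]
grip_width: 0.126
grip_force: 58.7
```

drive_tool(commands="0.03 -0.12 0 0 0 0 0;0.05 -0.2 -0.05 0 0 0 0;0.06 -0.22 -0.05 0 0 0 0;0.06 -0.22 -0.05 0 0 0 0;0.06 -0.22 -0.05 0 0 0 0;0.06 -0.22 -0.05 0 0 0 0;0.05 -0.2 -0.05 0 0 0 0;0.05 -0.12 -0.05 0 0 0 0;0.04 -0.05 -0.05 0 0 0 0;0 0 0 0 0 0 0;0 0 0 0 0 0 0")

```text
time_s: 8.62
eef_pos: [525.4, -155.6, 256.7]
ee_rot: [-0.003, 0.98, 0.198, -0.002]
force: [-0.8, 4.9, -6.6]
grip_width: 0.13
grip_force: 58.6
```

```bash
cat p2.py > m2.py; cat >> m2.py <<'E'
from fit import *
P=shots(4)
r0=q(s["ee_rot"]); tz=r0.as_matrix()
gR=R.from_matrix(np.c_[tz[:,1],np.cross(-tz[:,2],tz[:,1]),-tz[:,2]])
e=gR.as_euler("ZYX"); o=np.array(s["eef_pos"])-gR.apply([0,-103,143]); v0=np.r_[o,e]; print("guard nominal",np.round(v0,3))
# guard: rail + outer frame + knuckle silhouettes
GF=GUARD+[((x,-188,0),(x,-188,130)) for x in(-6,6)]+[((x,-188,0),(x,-18,0)) for x in(-6,6)]+[((x,-18,0),(x,-18,130)) for x in(-6,6)]
vg,sc=fit(P,GF,guardT,v0,np.array([4,4,4,.03,.02,.02]),prisd=np.array([15,15,8,.1,.03,.04])); print("guard",np.round(vg,3),sc)
vs,sc=fit(P,STAND,standT,np.array(d["stand"]),np.array([4,4,.02])); print("stand",vs)
th=np.linspace(0,2*np.pi,24)
ring=lambda z:[((11*np.cos(a),11*np.sin(a),z),(11*np.cos(b),11*np.sin(b),z)) for a,b in zip(th,th[1:])]
KN=sum([ring(z) for z in(20,45,110,135)],[])
PN=[((dx,103+dy,z),(dx,103+dy,z+14)) for z in(50,140) for dx,dy in((4.5,0),(-4.5,0),(0,4.5),(0,-4.5))]
overlay(P,[(PN,standT(vs)),(GF+KN,guardT(vg))],"b")
for n in(0,1):
    A=cv2.imread(f"pics/_b{n}.png"); c=(proj(P[n],[[629,-132,150]])[0]*4).astype(int)
    C=A[max(c[1]-150,0):c[1]+150,c[0]-150:c[0]+150]; B=cv2.resize(np.clip(P[n]["pixels"],0,255).astype(np.uint8),None,fx=4,fy=4,interpolation=2)[max(c[1]-150,0):c[1]+150,c[0]-150:c[0]+150]
    row=np.hstack([C,B]); out=row if n==0 else np.vstack([out,row])
cv2.imwrite("pics/b.png",out)
import pickle; pickle.dump((P,s,vg,vs),open("b.pkl","wb"))
E
python3 m2.py
```

```text
hinge [ 629.28385022 -132.26419523    0.        ]
way target [480   0 300] shift [-0.454  1.556  0.433] turn [-0.008 -0.006 -0.001] n 5 per-row [-0.091  0.311  0.087] [-0.0015 -0.0012 -0.0003]
pre target [ 534.3 -172.2  243. ] shift [ 0.089 -0.166 -0.137] turn [-0.008 -0.006 -0.001] n 1 per-row [ 0.089 -0.166 -0.137] [-0.0075 -0.0058 -0.0014]
8.6167 [ 525.42945465 -155.57495831  256.7127048 ] [-0.79802337  4.89699486 -6.57357364] 0.12962321134375723 [-0.50305542  0.36105423  1.4089621   0.00303827  1.37840252  0.66839932]
guard nominal [ 6.19699e+02 -1.14739e+02  1.13522e+02 -1.17200e+00  7.00000e-03
 -2.00000e-03]
guard [ 6.30904e+02 -1.12318e+02  1.15580e+02 -1.16500e+00  9.00000e-03
  2.80000e-02] -4.266216306214217
stand [ 6.15630460e+02 -2.33728507e+02 -1.27549522e-01]
```

View pics/b.png

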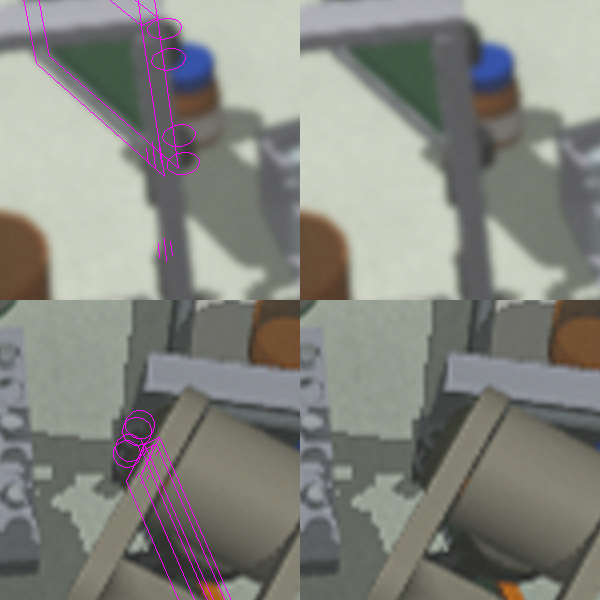

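The scene upright and the arm hide the knuckles here, so this fit is weak. I'll back off into the clear, turn the guard so the knuckles face left, and measure how it sits in the hand. I'll also check the pins in the first top picture.

drive_tool(commands="-0.08 0.14 0.03 0 0 0.14 0;-0.08 0.14 0.03 0 0 0.14 0;-0.08 0.14 0.03 0 0 0.14 0;-0.08 0.14 0.03 0 0 0.14 0;-0.08 0.14 0.03 0 0 0.14 0;-0.08 0.14 0.03 0 0 0.14 0;-0.08 0.14 0.03 0 0 0.14 0;-0.08 0.14 0.03 0 0 0.14 0;-0.08 0.14 0.03 0 0 0.14 0;-0.02 0.1 0 0 0 0.07 0;0 0 0 0 0 0 0;0 0 0 0 0 0 0;0 0 0 0 0 0 0")

```text
time_s: 10.1
eef_pos: [452.1, -21.8, 285.6]
ee_rot: [-0.0, 0.752, 0.659, -0.001]
force: [-0.9, 0.3, -3.7]
grip_width: 0.128
grip_force: 59.2
```

```bash
cat > m3.py <<'E'
from plan import *; from fit import *
import pickle,sys
P=shots(4); s=sense()
print(s["eef_pos"],s["ee_rot"])
tz=q(s["ee_rot"]).as_matrix()
gR=R.from_matrix(np.c_[tz[:,1],np.cross(-tz[:,2],tz[:,1]),-tz[:,2]])
o=np.array(s["eef_pos"])-gR.apply([0,-104.3,146.7]); v0=np.r_[o,gR.as_euler("ZYX")]; print("nominal",np.round(v0,3))
KN=[]
th=np.linspace(0,2*np.pi,24)
ring=lambda z:[((11*np.cos(a),11*np.sin(a),z),(11*np.cos(b),11*np.sin(b),z)) for a,b in zip(th,th[1:])]
KN=sum([ring(z) for z in(20,45,110,135)],[])
GF=GUARD+[((x,-188,0),(x,-188,130)) for x in(-6,6)]+[((x,-188,0),(x,-18,0)) for x in(-6,6)]+[((x,-18,0),(x,-18,130)) for x in(-6,6)]
vg,sc=fit(P,GF,guardT,v0,np.array([4,4,4,.02,.02,.02]),prisd=np.array([15,15,8,.1,.03,.04])); print("guard",np.round(vg,3),sc)
pickle.dump((P,s,vg,v0),open("c.pkl","wb"))
overlay(P,[(GF+KN,guardT(vg))],"c")
rows=[]
for n in(0,1):
    c=(proj(P[n],[guardT(vg)[0].apply([0,-70,90])+vg[:3]])[0]*4).astype(int); y=max(c[1]-150,0)
    A=cv2.imread(f"pics/_c{n}.png")[y:y+300,c[0]-200:c[0]+200]
    B=cv2.resize(np.clip(P[n]["pixels"],0,255).astype(np.uint8),None,fx=4,fy=4,interpolation=2)[y:y+300,c[0]-200:c[0]+200]
    print("crop",n,c[0]-200,y); rows.append(np.hstack([A,B]))
cv2.imwrite("pics/c.png",np.vstack(rows))
# pins in first top picture
d=json.load(open("fit.json")); sr,st=standT(d["stand"]); p=P[1]
im=cv2.imread("pics/top0.png").astype(int); print("pins proj (centre of shank)",np.round(proj(p,sr.apply([[0,103,62],[0,103,152]])+st),2))
B_,G_,R_=im[...,0],im[...,1],im[...,2]; w=np.clip(R_-B_-15,0,None)*1.; 
ys,xs=np.mgrid[0:400,0:640]; m=(xs>340)&(xs<370)&(ys>155)&(ys<190)&(w>0)
print([(x,y,int(w[y,x])) for y,x in zip(*np.where(m))])
E
python3 m3.py
```

```text
[451.77280009 -21.41048296 285.23129267] [-0.00084072  0.75153372  0.65969364 -0.00080928]
nominal [ 4.64950e+02  8.20390e+01  1.38521e+02 -1.30000e-01  2.00000e-03
 -0.00000e+00]
guard [ 4.65804e+02  8.30640e+01  1.37423e+02 -1.10000e-01 -2.80000e-02
 -6.00000e-03] -5.454731534146698
crop 0 995 545
crop 1 1045 722
pins proj (centre of shank) [[355.51 173.05]
 [357.64 167.32]]
[(np.int64(356), np.int64(167), 2), (np.int64(356), np.int64(168), 8), (np.int64(357), np.int64(168), 7), (np.int64(358), np.int64(168), 5), (np.int64(356), np.int64(169), 4), (np.int64(357), np.int64(169), 2), (np.int64(354), np.int64(173), 2), (np.int64(354), np.int64(174), 7), (np.int64(355), np.int64(174), 9), (np.int64(355), np.int64(175), 2)]
```

View pics/c.png

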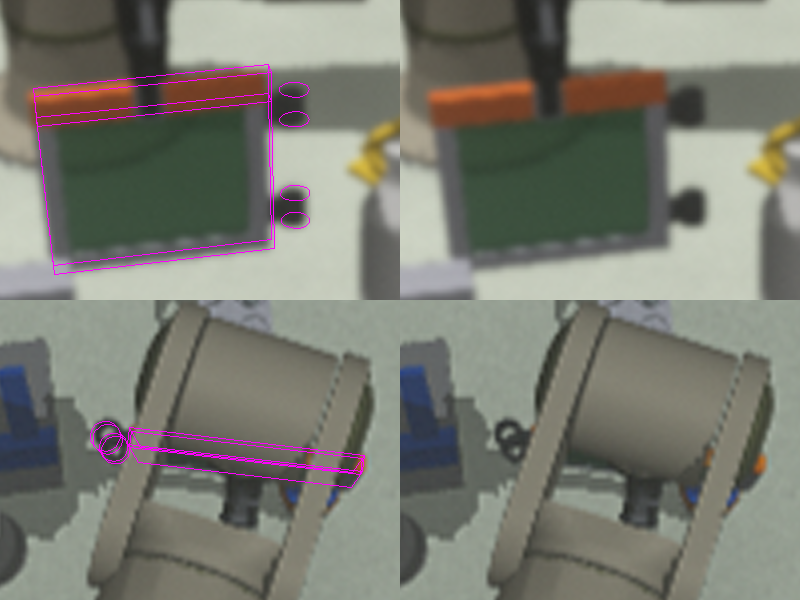

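The overlay shows the knuckles clearly: scene crop (690,105) and (690,208), top rings at (509,430) and (515,445). Each camera is off by about 1 px and they disagree with each other, so I'll measure per-camera pixel offsets for guard and stand and use the difference.

```bash
cat > m4.py <<'E'
from plan import *; from fit import *
import pickle
P,s,vg,v0=pickle.load(open("c.pkl","rb"))
d=json.load(open("fit.json")); S=standT(d["stand"])
th=np.linspace(0,2*np.pi,24)
ring=lambda z,r:[((r*np.cos(a),r*np.sin(a),z),(r*np.cos(b),r*np.sin(b),z)) for a,b in zip(th,th[1:])]
P0=[dict(P[i],pixels=cv2.imread(f"pics/{n}0.png").astype(float)) for i,n in enumerate(("scene","top"))]
def off(p,L,T,name,s=1.0,rng=3):
    G=grad(p["pixels"],s); X=T[0].apply(sample(L))+T[1]; uv=proj(p,X).astype(np.float32); g=np.arange(-rng,rng+.01,.1)
    sc=np.array([[cv2.remap(G,uv[:,:1]+np.float32(a),uv[:,1:]+np.float32(b),1).mean() for a in g] for b in g])
    j,i=np.unravel_index(sc.argmax(),sc.shape); print(f"{name:22s} du {g[i]:.1f} dv {g[j]:.1f}  score {sc.max():.0f} at0 {sc[len(g)//2,len(g)//2]:.0f}"); return g[i],g[j]
HT=[((14,-102,296),(14,120,296)),((44,-102,296),(44,120,296)),((14,-102,296),(44,-102,296)),((14,120,296),(44,120,296))]
HS=[((14,-102,296),(14,120,296)),((44,-102,280),(44,120,280)),((44,-102,296),(44,120,296)),((44,120,280),(44,120,296))]
UP=[((x,yc+e,110),(x,yc+e,276)) for yc in(110,-92) for x,e in((44,-10),(44,10))]
off(P0[0],HS+UP,S,"stand scene"); off(P0[0],UP,S,"uprights scene"); off(P0[1],HT,S,"stand top")
UT=[((24,y,40),(24,y,276)) for y in(100,120,-82,-102)]
off(P0[1],HT+UT,S,"stand top+upr"); off(P0[1],UT,S,"upr top")
N=guardT(v0)
GS=[((6,-188,0),(6,-188,150)),((6,-188,0),(6,-18,0)),((6,-18,0),(6,-18,150)),((6,-188,131),(6,-18,131)),((-6,-188,155),(-6,-18,155))]
off(P[0],GS,N,"guard scene")
KS=[((0,11,z),(0,11,z+25)) for z in(20,110)]
off(P[0],GS+KS+KS,N,"guard+knuck scene")
off(P[1],ring(135,11)+ring(135,6),N,"knuckle hi top",.8); off(P[1],ring(45,11)+ring(45,6),N,"knuckle lo top",.8); off(P[1],sum([ring(z,r) for z in(45,135) for r in(11,6)],[]),N,"both",.8)
for n,T,pt in(("stand",S,[0,103,140]),("guard",N,[0,0,110])):
    X=T[0].apply(pt)+T[1]
    for i in(0,1):
        J=np.array([(proj(P[i],X+e)-proj(P[i],X))[0] for e in np.eye(3)]); print(n,i,np.round(J.T,3).tolist())
E
python3 m4.py
```

```text
stand scene            du 0.6 dv -0.3  score 250 at0 242
uprights scene         du 0.2 dv -3.0  score 272 at0 242
stand top              du -0.5 dv 0.7  score 177 at0 155
stand top+upr          du -0.5 dv 0.6  score 159 at0 150
upr top                du 0.5 dv -0.8  score 147 at0 145
guard scene            du -0.3 dv 0.2  score 240 at0 239
guard+knuck scene      du -0.7 dv 0.4  score 276 at0 263
knuckle hi top         du -0.6 dv -0.9  score 233 at0 208
knuckle lo top         du 1.3 dv -3.0  score 216 at0 156
both                   du 1.0 dv -1.5  score 211 at0 182
stand 0 [[0.072, 0.365, -0.034], [0.243, -0.078, -0.273]]
stand 1 [[-0.002, -0.309, 0.025], [-0.302, -0.002, -0.066]]
guard 0 [[0.102, 0.323, -0.003], [0.172, -0.057, -0.288]]
guard 1 [[0.005, -0.337, -0.019], [-0.335, -0.002, -0.042]]
```

drive_tool(commands="0.08 -0.14 0 0 0 -0.06 0;0.15 -0.26 -0.03 0 0 -0.08 0;0.16 -0.29 -0.04 0 0 -0.08 0;0.16 -0.29 -0.04 0 0 -0.08 0;0.16 -0.29 -0.04 0 0 -0.08 0;0.14 -0.24 -0.03 0 0 -0.06 0;0.08 -0.14 -0.02 0 0 -0.03 0;0 0 0 0 0 0 0;0 0 0 0 0 0 0;0 0 0 0 0 0 0")

```text
time_s: 11.33
eef_pos: [544.6, -186.0, 265.3]
ee_rot: [-0.001, 0.86, 0.511, -0.001]
force: [-0.7, -0.2, -4.3]
grip_width: 0.127
grip_force: 59.2
```

```bash
cat > m5.py <<'E'
from plan import *; from fit import *
import pickle
P=shots(4); s=sense(); print(s["time_s"],s["eef_pos"])
tz=q(s["ee_rot"]).as_matrix()
gR=R.from_matrix(np.c_[tz[:,1],np.cross(-tz[:,2],tz[:,1]),-tz[:,2]])
o=np.array(s["eef_pos"])-gR.apply([0,-104.3,146.7]); N=(gR,o); print("nominal",np.round(np.r_[o,gR.as_euler("ZYX")],3))
d=json.load(open("fit.json")); S=standT(d["stand"])
pickle.dump((P,s),open("d.pkl","wb"))
th=np.linspace(0,2*np.pi,24)
ring=lambda z,r:[((r*np.cos(a),r*np.sin(a),z),(r*np.cos(b),r*np.sin(b),z)) for a,b in zip(th,th[1:])]
KN=sum([ring(z,11) for z in(20,45,110,135)],[])
HT=[((14,-102,296),(14,120,296)),((44,-102,296),(44,120,296)),((14,120,296),(44,120,296)),((44,120,280),(44,-102,280))]
PN=[((-3,103,z),(3,103,z)) for z in(74,164)]+[((0,100,z),(0,106,z)) for z in(74,164)]
UP=[((x,yc+e,110),(x,yc+e,276)) for yc in(110,) for x,e in((44,-10),(44,10),(24,10))]
overlay(P,[(HT+PN+UP,S),(KN,N)],"d")
rows=[]
for n,h in((0,600),(1,600)):
    c=(proj(P[n],[[615,-115,200]])[0]*4).astype(int); x,y=c[0]-100,max(c[1]-150,0)
    A=cv2.imread(f"pics/_d{n}.png")[y:y+300,x:x+200]
    B=cv2.resize(np.clip(P[n]["pixels"],0,255).astype(np.uint8),None,fx=4,fy=4,interpolation=2)[y:y+300,x:x+200]
    print("crop",n,x,y); rows+=[A,B]
cv2.imwrite("pics/d.png",cv2.resize(np.hstack(rows),None,fx=1,fy=1,interpolation=2))
E
python3 m5.py
```

```text
11.7333 [ 544.66311741 -185.97607882  265.49761241]
nominal [ 5.94251e+02 -9.42320e+01  1.18789e+02 -4.98000e-01  2.00000e-03
 -0.00000e+00]
crop 0 970 741
crop 1 1313 523
```

View pics/d.png

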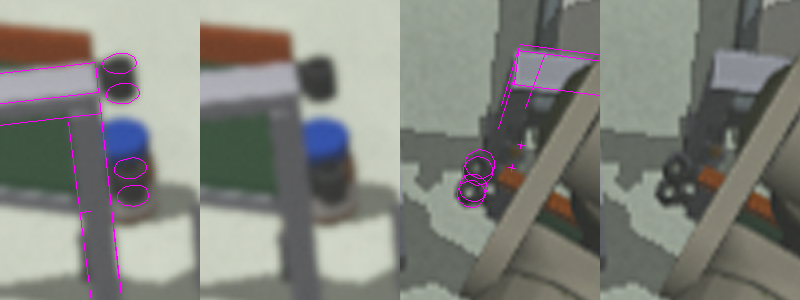

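```bash
cat > m6.py <<'E'
from plan import *; from fit import *
import pickle
P,s=pickle.load(open("d.pkl","rb"))
tz=q(s["ee_rot"]).as_matrix(); gR=R.from_matrix(np.c_[tz[:,1],np.cross(-tz[:,2],tz[:,1]),-tz[:,2]])
N=(gR,np.array(s["eef_pos"])-gR.apply([0,-104.3,146.7])); d=json.load(open("fit.json")); S=standT(d["stand"])
def synth(p,T,zs,k=8): # dark tubes seen from above/side: fill silhouette, open bore
    m=np.zeros((400*k//4,640*k//4),np.uint8) # not used at full size
    return m
th=np.linspace(0,2*np.pi,40)
def tube(p,T,z,bore):
    k=8; c=proj(p,T[0].apply([[0,0,z+12]])+T[1])[0]; u0=np.floor(c).astype(int)-12
    im=np.zeros((24*k,24*k),np.uint8)
    C=lambda r,zz:((proj(p,T[0].apply(np.c_[r*np.cos(th),r*np.sin(th),0*th+zz])+T[1])-u0+.5)*k).astype(np.int32)
    cv2.fillPoly(im,[cv2.convexHull(np.vstack([C(11,z),C(11,z+25)]))],255)
    if bore:
        a=np.zeros_like(im); b=a.copy(); cv2.fillPoly(a,[C(6,z+25)],255); cv2.fillPoly(b,[C(6,z)],255); im[(a&b)>0]=0
    f=cv2.GaussianBlur(im.astype(np.float32),(0,0),.7*k); return cv2.resize(f,(24,24),interpolation=cv2.INTER_AREA),u0,f,k
def match(p,T,z,name,bore):
    _,u0,f,k=tube(p,T,z,bore); lum=-p["pixels"].mean(2).astype(np.float32)
    I=lum[u0[1]:u0[1]+24,u0[0]:u0[0]+24]; best=[]
    w0=cv2.dilate((f>60).astype(np.uint8),np.ones((2*k,2*k)))
    for b in np.arange(-3,3.01,.125):
        for a in np.arange(-3,3.01,.125):
            M=np.float32([[1,0,a*k],[0,1,b*k]]); g=cv2.resize(cv2.warpAffine(f,M,f.shape[::-1]),(24,24),interpolation=cv2.INTER_AREA)
            w=cv2.resize(cv2.warpAffine(w0,M,f.shape[::-1]),(24,24),interpolation=cv2.INTER_AREA)>0
            best.append((np.corrcoef(g[w],I[w])[0,1],a,b))
    best.sort(reverse=True); print(name,[np.round(x,2).tolist() for x in best[:3]])
for z,n in((110,"hi"),(20,"lo")):
    match(P[1],N,z,"top "+n,True); match(P[0],N,z,"scene "+n,False)
def off(p,L,T,name,s=1.0,rng=3):
    G=grad(p["pixels"],s); uv=proj(p,T[0].apply(sample(L))+T[1]).astype(np.float32); g=np.arange(-rng,rng+.01,.1)
    sc=np.array([[cv2.remap(G,uv[:,:1]+np.float32(a),uv[:,1:]+np.float32(b),1).mean() for a in g] for b in g])
    j,i=np.unravel_index(sc.argmax(),sc.shape); print(f"{name} du {g[i]:.1f} dv {g[j]:.1f} score {sc.max():.0f} at0 {sc[30,30]:.0f}")
HT=[((14,40,296),(14,120,296)),((44,40,296),(44,120,296)),((14,120,296),(44,120,296))]
HS=[((14,0,296),(14,120,296)),((44,0,280),(44,120,280)),((44,0,296),(44,120,296)),((44,120,280),(44,120,296)),((44,120,90),(44,120,276)),((44,100,90),(44,100,276))]
off(P[1],HT,S,"stand top near hinge"); off(P[0],HS,S,"stand scene near hinge")
w=np.clip(P[1]["pixels"][...,2]-P[1]["pixels"][...,0]-8,0,None)
pp=proj(P[1],S[0].apply([[0,103,70],[0,103,160]])+S[1])
for c in pp:
    x,y=np.round(c).astype(int); W=w[y-3:y+4,x-4:x+3]; Y,X=np.mgrid[y-3:y+4,x-4:x+3]; print("pin",np.round(c,2),"brass centroid",(W*X).sum()/W.sum(),(W*Y).sum()/W.sum(),W.max())
u=(proj(P[1],[N[1]+[0,0,90]])[0]-15).astype(int); I=np.clip(P[1]["pixels"][u[1]-8:u[1]+24,u[0]:u[0]+40],0,255).astype(np.uint8)
print("crop",u[0],u[1]-8); cv2.imwrite("pics/e.png",cv2.resize(I,None,fx=16,fy=16,interpolation=0))
E
python3 m6.py
```

```text
top hi [[0.56, -0.5, 0.88], [0.55, -0.38, 0.88], [0.55, -0.38, 1.0]]
scene hi [[0.91, -1.0, 0.25], [0.91, -0.88, 0.25], [0.91, -1.0, 0.12]]
top lo [[0.64, -0.25, -0.12], [0.63, -0.38, -0.12], [0.61, -0.25, 0.0]]
scene lo [[0.83, -0.38, -1.12], [0.83, -0.12, -1.12], [0.83, -0.12, -0.88]]
stand top near hinge du -0.4 dv 0.7 score 197 at0 177
stand scene near hinge du -0.2 dv -0.1 score 225 at0 224
pin [355.69 172.56] brass centroid 355.4632798573975 174.49001782531195 76.75
pin [357.85 166.77] brass centroid 356.7845744680851 168.09308510638297 17.75
crop 331 151
```

View pics/e.png

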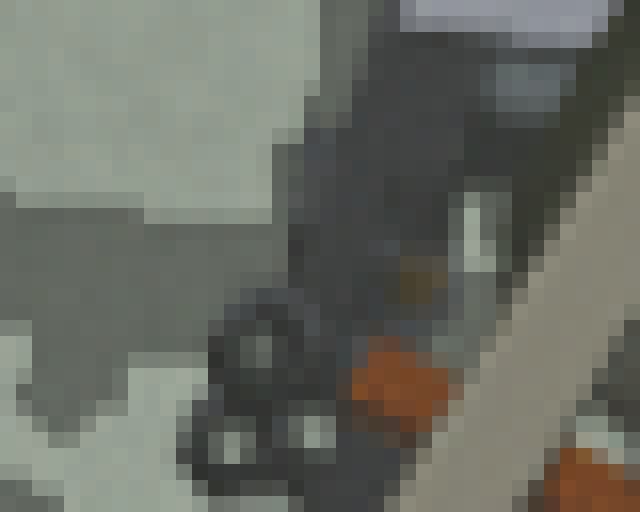

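Zoomed top view: the upper knuckle bore is at px (346.6,172.4), the lower bore at (345.0,178.1), and the upper brass pin at (356.6,167.9). I'll compare these with the nominal projections.

```bash
cat >> plan.py <<'E'
def hand(s,ab=(-104.3,146.7)):
    tz=q(s["ee_rot"]).as_matrix(); g=R.from_matrix(np.c_[tz[:,1],np.cross(-tz[:,2],tz[:,1]),-tz[:,2]])
    return g,np.array(s["eef_pos"])-g.apply([0,*ab])
E
python3 - <<'E'
from plan import *; from fit import *
import pickle
P,s=pickle.load(open("d.pkl","rb")); g,o=hand(s); S=standT(json.load(open("fit.json"))["stand"])
print(np.round(np.array([[346.6,172.4],[345.0,178.1]])-proj(P[1],g.apply([[0,0,122.5],[0,0,32.5]])+o),2))
print(np.round(np.array([[356.6,167.9]])-proj(P[1],S[0].apply([[0,103,155]])+S[1]),2))
E
```

```text
[[-0.95  0.27]
 [-0.83  0.12]]
[[-1.12  0.79]]
```

```bash
cat > p3.py <<'E'
from plan import *; import sys
gr=R.from_euler("z",-.126-np.pi/3); T=toolR(gr)
h=np.array([627.9,-131.6,0]); u=gr.apply([0,1,0]); print("u",u)
g=gr.apply([0,-104.3,146.7])
delta(h+g-50*u+[0,0,118],T,"A"); delta(h+g-50*u+[0,0,68],T,"B"); delta(h+g+[0,0,68],T,"C"); delta(h+g+[0,0,30],T,"home")
s=sense(); G,o=hand(s); print("guard o",np.round(o,1),"knuckle err xy",np.round((h-o)[:2],1),"yaw err",gr.as_euler("zyx")[0]-G.as_euler("zyx")[0],s["force"],s["wrist_torque"],s["time_s"])
E
python3 p3.py; python3 - <<'E'
from h import *
p=capture("top"); b=boxes_of(p,"reagent_jar"); print([(x["position"],x["confidence"],atz(p,x["position"],70)) for x in b[:2]])
E
```

```text
u [0.92199342 0.38720555 0.        ]
A target [ 485.6 -191.3  264.7] shift [-0.59  -0.054 -0.008] turn [-0.002 -0.002 -0.859] n 6 per-row [-0.098 -0.009 -0.001] [-0.0003 -0.0003 -0.1432]
B target [ 485.6 -191.3  214.7] shift [-0.59  -0.054 -0.508] turn [-0.002 -0.002 -0.859] n 6 per-row [-0.098 -0.009 -0.085] [-0.0003 -0.0003 -0.1432]
C target [ 531.7 -172.   214.7] shift [-0.129  0.14  -0.508] turn [-0.002 -0.002 -0.859] n 6 per-row [-0.022  0.023 -0.085] [-0.0003 -0.0003 -0.1432]
home target [ 531.7 -172.   176.7] shift [-0.129  0.14  -0.888] turn [-0.002 -0.002 -0.859] n 6 per-row [-0.022  0.023 -0.148] [-0.0003 -0.0003 -0.1432]
guard o [594.3 -94.2 118.8] knuckle err xy [ 33.6 -37.4] yaw err -0.6749193074770445 [ 0.74201682  0.17078509 -3.24466225] [-0.03302921  0.05067822 -0.02631307] 11.7333
[]
```

drive_tool(commands="-0.08 -0.01 0 0 0 -0.1 0;-0.1 -0.01 0 0 0 -0.14 0;-0.1 -0.01 0 0 0 -0.14 0;-0.1 -0.01 0 0 0 -0.14 0;-0.1 -0.01 0 0 0 -0.14 0;-0.08 0 0 0 0 -0.12 0;-0.03 0 0 0 0 -0.08 0;0 0 -0.05 0 0 0 0;0 0 -0.1 0 0 0 0;0 0 -0.12 0 0 0 0;0 0 -0.12 0 0 0 0;0 0 -0.08 0 0 0 0;0 0 -0.03 0 0 0 0;0 0 0 0 0 0 0;0 0 0 0 0 0 0")

```text
time_s: 13.08
eef_pos: [485.9, -191.3, 215.5]
ee_rot: [-0.001, 0.98, 0.197, -0.0]
force: [-0.2, -0.1, -3.3]
grip_width: 0.129
grip_force: 59.2
```

```bash
python3 p3.py
```

```text
u [0.92199342 0.38720555 0.        ]
A target [ 485.6 -191.3  264.7] shift [-0.003 -0.001  0.492] turn [-0.002 -0.001  0.   ] n 2 per-row [-0.001 -0.     0.246] [-0.0012 -0.0004  0.0001]
B target [ 485.6 -191.3  214.7] shift [-0.003 -0.001 -0.008] turn [-0.002 -0.001  0.   ] n 1 per-row [-0.003 -0.001 -0.008] [-0.0024 -0.0008  0.0003]
C target [ 531.7 -172.   214.7] shift [ 0.458  0.193 -0.008] turn [-0.002 -0.001  0.   ] n 2 per-row [ 0.229  0.096 -0.004] [-0.0012 -0.0004  0.0001]
home target [ 531.7 -172.   176.7] shift [ 0.458  0.193 -0.388] turn [-0.002 -0.001  0.   ] n 2 per-row [ 0.229  0.096 -0.194] [-0.0012 -0.0004  0.0001]
guard o [ 582.  -150.6   68.8] knuckle err xy [45.9 19. ] yaw err 0.00022012194006926222 [-0.19088898 -0.05978358 -3.25589383] [-0.01881238  0.02118238 -0.03155123] 13.0833
```

Very accurate. I'll slide over the pins, then lower a little at a time while watching the force.

drive_tool(commands="0.05 0.02 0 0 0 0 0;0.08 0.03 0 0 0 0 0;0.1 0.04 0 0 0 0 0;0.1 0.04 0 0 0 0 0;0.08 0.04 0 0 0 0 0;0.05 0.02 0 0 0 0 0;0 0 0 0 0 0 0;0 0 0 0 0 0 0;0 0 0 0 0 0 0")

```text
time_s: 13.83
eef_pos: [531.5, -172.3, 215.2]
ee_rot: [-0.001, 0.98, 0.197, -0.0]
force: [-0.2, -0.2, -2.6]
grip_width: 0.127
grip_force: 59.2
```

drive_tool(commands="0 0 -0.05 0 0 0 0;0 0 -0.05 0 0 0 0;0 0 -0.03 0 0 0 0;0 0 -0.02 0 0 0 0;0 0 -0.02 0 0 0 0;0 0 0 0 0 0 0;0 0 0 0 0 0 0")

```text
time_s: 14.42
eef_pos: [531.7, -172.2, 198.3]
ee_rot: [-0.001, 0.98, 0.197, -0.0]
force: [-0.4, 0.3, -4.5]
grip_width: 0.128
grip_force: 59.2
```

drive_tool(commands="0 0 -0.02 0 0 0 0;0 0 -0.02 0 0 0 0;0 0 -0.02 0 0 0 0;0 0 0 0 0 0 0")

```text
time_s: 14.75
eef_pos: [531.5, -172.1, 191.8]
ee_rot: [-0.001, 0.98, 0.197, -0.001]
force: [0.1, -0.0, -3.9]
grip_width: 0.127
grip_force: 59.2
```

drive_tool(commands="0 0 -0.02 0 0 0 0;0 0 -0.02 0 0 0 0;0 0 0 0 0 0 0")

```text
time_s: 15.0
eef_pos: [531.5, -172.1, 187.8]
ee_rot: [-0.001, 0.98, 0.197, -0.001]
force: [-0.2, 0.4, -3.6]
grip_width: 0.125
grip_force: 59.2
```

drive_tool(commands="0 0 -0.02 0 0 0 0;0 0 -0.02 0 0 0 0;0 0 -0.02 0 0 0 0;0 0 0 0 0 0 0")

```text
time_s: 15.33
eef_pos: [531.5, -172.1, 181.8]
ee_rot: [-0.001, 0.98, 0.197, -0.001]
force: [0.5, 0.9, -3.8]
grip_width: 0.124
grip_force: 59.2
```

drive_tool(commands="0 0 -0.02 0 0 0 0;0 0 -0.02 0 0 0 0;0 0 0 0 0 0 0")

```text
time_s: 15.58
eef_pos: [531.6, -172.1, 177.8]
ee_rot: [-0.001, 0.98, 0.197, -0.001]
force: [0.6, -0.3, -3.3]
grip_width: 0.127
grip_force: 59.2
```

drive_tool(commands="0 0 -0.01 0 0 0 0;0 0 -0.01 0 0 0 0;0 0 -0.01 0 0 0 0;0 0 0 0 0 0 0")

```text
time_s: 15.92
eef_pos: [531.7, -172.7, 176.7]
ee_rot: [-0.0, 0.98, 0.197, 0.0]
force: [-6.8, -0.2, 7.5]
grip_width: 0.127
grip_force: 60.9
```

drive_tool(commands="0 0 -0.01 0 0 0 0;0 0 -0.01 0 0 0 0;0 0 0 0 0 0 0")

```text
time_s: 16.17
eef_pos: [531.7, -173.2, 176.3]
ee_rot: [0.001, 0.98, 0.197, 0.0]
force: [-11.5, -1.2, 18.3]
grip_width: 0.129
grip_force: 62.7
```

drive_tool(commands="0 0 0.01 0 0 0 0;0 0 0.01 0 0 0 0;0 0.02 0 0 0 0 0;0 0.02 0 0 0 0 0;0 0 0 0 0 0 0")

```text
time_s: 16.58
eef_pos: [531.7, -170.1, 177.3]
ee_rot: [0.001, 0.98, 0.197, -0.0]
force: [-8.9, -7.8, 11.0]
grip_width: 0.126
grip_force: 61.4
```

drive_tool(commands="0 -0.02 0 0 0 0 0;0 -0.02 0 0 0 0 0;0 -0.02 0 0 0 0 0;0 -0.02 0 0 0 0 0;0 0 0 0 0 0 0")

```text
time_s: 17.0
eef_pos: [532.3, -175.0, 176.1]
ee_rot: [-0.002, 0.98, 0.198, 0.001]
force: [-0.9, 8.2, 6.4]
grip_width: 0.125
grip_force: 62.5
```

drive_tool(commands="0 0.02 0 0 0 0 0;0 0.02 0 0 0 0 0;0 0 0 0 0 0 0;0 0 0 0 0 0 20;0 0 0 0 0 0 35;0 0 0 0 0 0 50;0 0 0 0 0 0 50;0 0 0.05 0 0 0 50;0 0 0.15 0 0 0 50;0 0 0.2 0 0 0 50;-0.05 -0.02 0.2 0 0 0 50;-0.1 -0.03 0.1 0 0 0 50;0 0 0 0 0 0 50")

```text
time_s: 18.08
eef_pos: [516.7, -177.9, 248.0]
ee_rot: [0.0, 0.98, 0.197, 0.001]
force: [0.3, -0.8, 0.5]
grip_width: 0.501
grip_force: 0.0
```

```bash
python3 - <<'E'
from plan import *; from fit import *
P=shots(3); s=sense(); print(s["time_s"],s["force"])
gr=R.from_euler("z",-.126-np.pi/3); N=(gr,np.array([627.9,-131.6,30]))
GF=GUARD+[((x,-188,0),(x,-188,130)) for x in(-6,6)]+[((x,-188,0),(x,-18,0)) for x in(-6,6)]
overlay(P,[(GF,N)],"f"); rows=[]
for n in(0,1):
    c=(proj(P[n],[[580,-160,110]])[0]*4).astype(int); A=cv2.imread(f"pics/_f{n}.png"); y=max(c[1]-220,0); rows.append(A[y:y+440,c[0]-200:c[0]+200])
cv2.imwrite("pics/f.png",np.hstack(rows))
E
```

```text
18.3833 [0.56368331 0.18629777 0.6697695 ]
```

View pics/f.png

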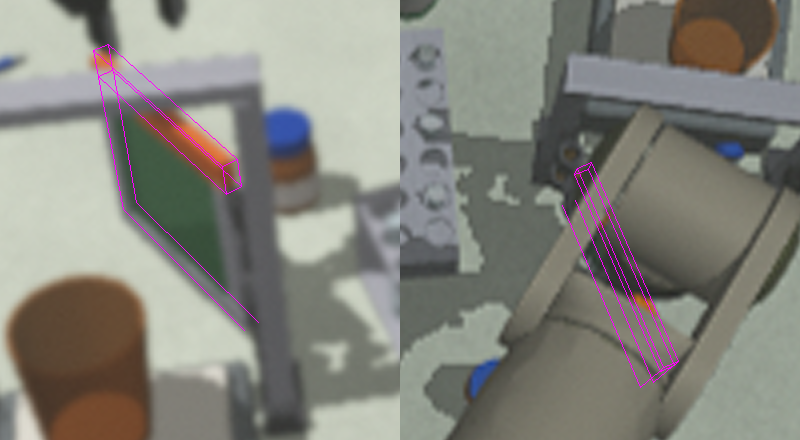

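The guard hangs home on both pins, with the overlay matching in both views and the brass pin visible inside the knuckle. To swing it shut I'll push with closed fingers from the robot/left side, tool leaning back so the body clears the header.

```bash
cat > p4.py <<'E'
from plan import *
H=np.array([627.9,-131.6,0])
def pose(op,gap,r,z,t=.7):
    M=R.from_euler("z",-.126-op).as_matrix(); gx,gy=M[:,0],M[:,1]
    tz=np.sin(t)*gx-np.cos(t)*np.array([0,0,1]); y=gy; x=np.cross(y,tz)
    return H-r*gy-(6+19.4+gap)*gx+[0,0,z],R.from_matrix(np.c_[x,y,tz])
def rows(p0,r0,p1,r1,n):
    d=(p1-p0)/100; w=(r1*r0.inv()).as_rotvec()/(np.pi/4); print(n,"rows of",np.round(d/n,3),np.round(w/n,4)); 
if __name__=="__main__":
    D=np.pi/180; s=sense(); p,r=np.array(s["eef_pos"]),q(s["ee_rot"]); print(s["joints"])
    a=pose(60*D,60,155,250); delta(*a,"A"); b=pose(60*D,35,155,125); delta(*b,"B")
    cur=b
    for op in(50,40,30,20,10,0):
        c=pose(op*D,0 if op<50 else 5,155,125); rows(*cur,*c,3 if op<50 else 5); cur=c
E
python3 p4.py
```

```text
[-5.45081266e-01  3.64310334e-01  1.43698050e+00  1.38620819e-03
  1.34386736e+00  6.28391329e-01]
A target [ 451.9 -112.9  250. ] shift [-0.648  0.641  0.057] turn [-0.914  0.368  1.913] n 15 per-row [-0.043  0.043  0.004] [-0.0609  0.0245  0.1275]
B target [ 461.6 -135.9  125. ] shift [-0.551  0.41  -1.193] turn [-0.914  0.368  1.913] n 15 per-row [-0.037  0.027 -0.08 ] [-0.0609  0.0245  0.1275]
5 rows of [ 0.039 -0.108  0.   ] [0.     0.     0.0444]
3 rows of [ 0.053 -0.094  0.   ] [-0.     -0.      0.0741]
3 rows of [ 0.057 -0.071  0.   ] [-0.      0.      0.0741]
3 rows of [ 0.068 -0.061  0.   ] [0.     0.     0.0741]
3 rows of [ 0.078 -0.048  0.   ] [0.     0.     0.0741]
3 rows of [ 0.085 -0.033  0.   ] [0.     0.     0.0741]
```

drive_tool(commands="-0.05 0.05 0.08 -0.057 0.023 0.12 0;-0.05 0.05 0.08 -0.057 0.023 0.12 0;-0.05 0.05 0.08 -0.057 0.023 0.12 0;-0.05 0.05 0.05 -0.057 0.023 0.12 0;-0.05 0.05 0 -0.057 0.023 0.12 0;-0.05 0.05 0 -0.057 0.023 0.12 0;-0.05 0.05 0 -0.057 0.023 0.12 0;-0.05 0.05 0 -0.057 0.023 0.12 0;-0.04 0.04 0 -0.057 0.023 0.12 0;-0.04 0.04 0 -0.057 0.023 0.12 0;-0.04 0.04 0 -0.057 0.023 0.12 0;-0.04 0.04 -0.03 -0.057 0.023 0.12 0;-0.03 0.03 -0.05 -0.057 0.023 0.12 0;-0.03 0.03 -0.05 -0.057 0.023 0.12 0;-0.02 0.02 -0.05 -0.057 0.023 0.12 0;0 0 -0.05 -0.057 0.023 0.12 0;0 0 0 0 0 0 0;0 0 0 0 0 0 0")

```text
time_s: 19.88
eef_pos: [452.6, -113.0, 251.0]
ee_rot: [0.284, 0.519, 0.784, -0.188]
force: [-0.1, 0.3, -0.2]
grip_width: -0.002
grip_force: 0.0
```

```bash
python3 p4.py|head -4
```

```text
[-0.22933738  0.07687669  1.93509598 -0.77149826  0.83787227 -0.18300199]
A target [ 451.9 -112.9  250. ] shift [-0.007  0.002 -0.01 ] turn [-0.005 -0.002 -0.004] n 1 per-row [-0.007  0.002 -0.01 ] [-0.0046 -0.0024 -0.0039]
B target [ 461.6 -135.9  125. ] shift [ 0.09  -0.229 -1.26 ] turn [-0.005 -0.002 -0.004] n 4 per-row [ 0.023 -0.057 -0.315] [-0.0012 -0.0006 -0.001 ]
5 rows of [ 0.039 -0.108  0.   ] [0.     0.     0.0444]
```

drive_tool(commands="0 0 -0.1 0 0 0 0;0 0 -0.2 0 0 0 0;0 0 -0.22 0 0 0 0;0 0 -0.22 0 0 0 0;0 0 -0.22 0 0 0 0;0.03 -0.06 -0.2 0 0 0 0;0.03 -0.08 -0.1 0 0 0 0;0.03 -0.08 0 0 0 0 0;0 0 0 0 0 0 0;0 0 0 0 0 0 0")

```text
time_s: 20.72
eef_pos: [462.3, -135.9, 126.3]
ee_rot: [0.285, 0.519, 0.783, -0.189]
force: [-0.1, 0.3, 0.6]
grip_width: 0.002
grip_force: 0.0
```

drive_tool(commands="0.03 -0.08 0 0 0 0.044 0;0.04 -0.11 0 0 0 0.044 0;0.04 -0.11 0 0 0 0.044 0;0.04 -0.11 0 0 0 0.044 0;0.04 -0.11 0 0 0 0.044 0;0 0 0 0 0 0 0")

```text
time_s: 21.22
eef_pos: [481.3, -188.8, 126.8]
ee_rot: [0.301, 0.449, 0.825, -0.164]
force: [-0.1, 0.6, 0.3]
grip_width: -0.004
grip_force: 0.0
```

drive_tool(commands="0.04 -0.08 0 0 0 0.06 0;0.053 -0.094 0 0 0 0.074 0;0.053 -0.094 0 0 0 0.074 0;0.055 -0.08 0 0 0 0.074 0;0.057 -0.071 0 0 0 0.074 0;0.057 -0.071 0 0 0 0.074 0;0.062 -0.066 0 0 0 0.074 0;0.068 -0.061 0 0 0 0.074 0;0.068 -0.061 0 0 0 0.074 0;0 0 0 0 0 0 0")

```text
time_s: 22.05
eef_pos: [511.8, -232.4, 123.3]
ee_rot: [0.316, 0.304, 0.892, -0.107]
force: [-0.9, 1.1, 0.2]
grip_width: 0.001
grip_force: 0.1
```

```bash
cat > p5.py <<'E'
from p4 import *
D=np.pi/180; s=sense(); print(s["time_s"],s["force"],s["joints"])
for op in(20,10,4,0): delta(*pose(op*D,0,155,125),op)
E
python3 p5.py
```

```text
22.05 [-0.93042823  1.08763651  0.19065303] [-0.62697108  0.3374912   2.01135109 -0.15592864  0.11465835 -1.39168313]
20 target [ 534.4 -257.8  125. ] shift [ 0.226 -0.254  0.017] turn [-0.015 -0.021  0.232] n 2 per-row [ 0.113 -0.127  0.008] [-0.0077 -0.0105  0.1158]
10 target [ 557.8 -272.1  125. ] shift [ 0.46  -0.397  0.017] turn [-0.014 -0.022  0.454] n 4 per-row [ 0.115 -0.099  0.004] [-0.0034 -0.0056  0.1134]
4 target [ 572.8 -278.7  125. ] shift [ 0.61  -0.463  0.017] turn [-0.012 -0.023  0.587] n 4 per-row [ 0.153 -0.116  0.004] [-0.0031 -0.0058  0.1468]
0 target [ 583.2 -282.2  125. ] shift [ 0.714 -0.498  0.017] turn [-0.012 -0.024  0.676] n 5 per-row [ 0.143 -0.1    0.003] [-0.0023 -0.0047  0.1352]
```

```bash
cat > p5.py <<'E'
from p4 import *
D=np.pi/180; s=sense(); print(s["time_s"],s["force"],np.round(s["joints"],2))
for op,g,t in((32,8,.5),(25,0,.5),(15,-1.6,.5),(8,-1.6,.5),(4,-1.6,.5),(0,-1.6,.5)): delta(*pose(op*D,g,155,125,t),op)
E
python3 p5.py
```

```text
22.05 [-0.93042823  1.08763651  0.19065303] [-0.63  0.34  2.01 -0.16  0.11 -1.39]
32 target [ 504.  -230.6  125. ] shift [-0.078  0.018  0.017] turn [ 0.141  0.18  -0.035] n 2 per-row [-0.039  0.009  0.008] [ 0.0704  0.0901 -0.0174]
25 target [ 523.8 -249.2  125. ] shift [ 0.12  -0.168  0.017] turn [0.13  0.189 0.12 ] n 2 per-row [ 0.06  -0.084  0.008] [0.0648 0.0943 0.0602]
15 target [ 547.3 -266.1  125. ] shift [ 0.355 -0.337  0.017] turn [0.113 0.2   0.342] n 3 per-row [ 0.118 -0.112  0.006] [0.0377 0.0666 0.114 ]
8 target [ 564.2 -274.9  125. ] shift [ 0.524 -0.425  0.017] turn [0.101 0.207 0.497] n 4 per-row [ 0.131 -0.106  0.004] [0.0252 0.0517 0.1243]
4 target [ 574.4 -279.   125. ] shift [ 0.626 -0.466  0.017] turn [0.094 0.211 0.586] n 5 per-row [ 0.125 -0.093  0.003] [0.0188 0.0422 0.1171]
0 target [ 584.8 -282.4  125. ] shift [ 0.73  -0.5    0.017] turn [0.087 0.215 0.674] n 5 per-row [ 0.146 -0.1    0.003] [0.0173 0.0429 0.1349]
```

drive_tool(commands="-0.02 0.005 0.004 0.028 0.036 -0.007 0;-0.02 0.005 0.004 0.028 0.036 -0.007 0;-0.02 0.005 0.004 0.028 0.036 -0.007 0;-0.01 0 0.004 0.028 0.036 -0.007 0;-0.01 0 0 0.028 0.036 -0.007 0;0 0 0 0 0 0 0;0 0 0 0 0 0 0")

```text
time_s: 22.63
eef_pos: [503.4, -230.9, 124.6]
ee_rot: [0.233, 0.326, 0.912, -0.084]
force: [1.0, -0.1, -0.5]
grip_width: 0.0
grip_force: 0.0
```

```bash
python3 p5.py
```

```text
22.6333 [ 0.95092733 -0.14251319 -0.46366417] [-0.63  0.34  1.92 -0.08  0.39 -1.45]
32 target [ 504.  -230.6  125. ] shift [0.006 0.003 0.004] turn [0.003 0.    0.002] n 1 per-row [0.006 0.003 0.004] [0.0029 0.0003 0.0019]
25 target [ 523.8 -249.2  125. ] shift [ 0.203 -0.183  0.004] turn [0.003 0.001 0.157] n 2 per-row [ 0.102 -0.091  0.002] [0.0014 0.0003 0.0787]
15 target [ 547.3 -266.1  125. ] shift [ 0.438 -0.352  0.004] turn [0.003 0.001 0.38 ] n 3 per-row [ 0.146 -0.117  0.001] [0.0009 0.0003 0.1266]
8 target [ 564.2 -274.9  125. ] shift [ 0.608 -0.44   0.004] turn [0.003 0.001 0.535] n 4 per-row [ 0.152 -0.11   0.001] [0.0007 0.0002 0.1338]
4 target [ 574.4 -279.   125. ] shift [ 0.71  -0.481  0.004] turn [0.003 0.001 0.624] n 5 per-row [ 0.142 -0.096  0.001] [0.0005 0.0002 0.1248]
0 target [ 584.8 -282.4  125. ] shift [ 0.814 -0.515  0.004] turn [0.003 0.001 0.713] n 5 per-row [ 0.163 -0.103  0.001] [0.0005 0.0002 0.1426]
```

Good: j5 is now away from the singularity. Continue pushing in gentle rows to about 8°.

drive_tool(commands="0.05 -0.045 0 0 0 0.04 0;0.05 -0.045 0 0 0 0.04 0;0.05 -0.045 0 0 0 0.04 0;0.053 -0.048 0 0 0 0.04 0;0.06 -0.042 0 0 0 0.056 0;0.06 -0.042 0 0 0 0.056 0;0.06 -0.042 0 0 0 0.056 0;0.055 -0.043 0 0 0 0.052 0;0.055 -0.03 0 0 0 0.05 0;0.055 -0.03 0 0 0 0.05 0;0.055 -0.028 0 0 0 0.05 0;0 0 0 0 0 0 0")

```text
time_s: 23.63
eef_pos: [563.7, -275.7, 124.0]
ee_rot: [0.245, 0.13, 0.96, -0.034]
force: [-0.1, -0.0, -0.1]
grip_width: 0.001
grip_force: 0.0
```

```bash
python3 p5.py
```

```text
23.6333 [-0.08046346 -0.03698549 -0.0536226 ] [-0.72  0.47  1.71  0.42  0.54 -2.34]
32 target [ 504.  -230.6  125. ] shift [-0.597  0.451  0.01 ] turn [ 0.002 -0.001 -0.529] n 4 per-row [-0.149  0.113  0.003] [ 0.0006 -0.0003 -0.1322]
25 target [ 523.8 -249.2  125. ] shift [-0.4    0.265  0.01 ] turn [ 0.002 -0.001 -0.373] n 3 per-row [-0.133  0.088  0.003] [ 0.0008 -0.0003 -0.1244]
15 target [ 547.3 -266.1  125. ] shift [-0.165  0.096  0.01 ] turn [ 0.003 -0.001 -0.151] n 2 per-row [-0.082  0.048  0.005] [ 0.0013 -0.0003 -0.0755]
8 target [ 564.2 -274.9  125. ] shift [0.005 0.008 0.01 ] turn [ 0.003 -0.001  0.005] n 1 per-row [0.005 0.008 0.01 ] [ 0.0026 -0.0005  0.0046]
4 target [ 574.4 -279.   125. ] shift [ 0.107 -0.033  0.01 ] turn [ 0.003 -0.     0.093] n 1 per-row [ 0.107 -0.033  0.01 ] [ 0.0026 -0.0004  0.0935]
0 target [ 584.8 -282.4  125. ] shift [ 0.211 -0.067  0.01 ] turn [ 0.003 -0.     0.182] n 2 per-row [ 0.105 -0.034  0.005] [ 0.0013 -0.0002  0.0912]
```

drive_tool(commands="0.04 -0.012 0 0 0 0.02 0;0.04 -0.012 0 0 0 0.02 0;0.04 -0.012 0 0 0 0.02 0;0.03 -0.01 0 0 0 0.01 0;0 0 0 0 0 0 0")

```text
time_s: 24.05
eef_pos: [579.1, -280.0, 124.2]
ee_rot: [0.246, 0.103, 0.963, -0.027]
force: [-0.2, 0.0, 0.2]
grip_width: -0.001
grip_force: 0.0
```

drive_tool(commands="0.02 -0.006 0 0 0 0 0;0.02 -0.006 0 0 0 0 0;0.01 -0.003 0 0 0 0 0;0 0 0 0 0 0 0")

```text
time_s: 24.38
eef_pos: [583.8, -281.3, 124.2]
ee_rot: [0.246, 0.103, 0.963, -0.027]
force: [-0.1, 0.1, -0.4]
grip_width: 0.001
grip_force: 0.1
```

drive_tool(commands="0.02 -0.003 0 0 0 0 0;0.02 -0.003 0 0 0 0 0;0 0 0 0 0 0 0")

```text
time_s: 24.63
eef_pos: [587.5, -281.9, 124.0]
ee_rot: [0.246, 0.103, 0.963, -0.027]
force: [-3.7, 0.9, 2.4]
grip_width: -0.001
grip_force: 2.0
```

drive_tool(commands="0.015 -0.002 0 0 0 0 0;0.015 -0.002 0 0 0 0 0;0 0 0 0 0 0 0")

```text
time_s: 24.88
eef_pos: [588.5, -282.0, 123.8]
ee_rot: [0.244, 0.103, 0.964, -0.026]
force: [-29.4, 3.4, 14.1]
grip_width: 0.001
grip_force: 14.6
```

Hard stop reached against the bumper. Backing straight off and taking a look.

drive_tool(commands="-0.01 0.001 0 0 0 0 0;-0.01 0.001 0 0 0 0 0;-0.02 0.003 0 0 0 0 0;-0.05 0.01 0 0 0 0 0;-0.1 0.02 0 0 0 0 0;-0.2 0.03 0 0 0 0 0;-0.25 0.03 0 0 0 0 0;-0.25 0.03 0 0 0 0 0;-0.2 0.03 0 0 0 0 0;-0.1 0 0 0 0 0 0;0 0 0 0 0 0 0")

```text
time_s: 25.8
eef_pos: [470.3, -266.8, 124.3]
ee_rot: [0.246, 0.104, 0.963, -0.027]
force: [-0.1, -0.4, 0.1]
grip_width: 0.002
grip_force: 0.0
```

```bash
python3 - <<'E'
from plan import *; from fit import *
P=shots(3); s=sense(); print(s["time_s"],s["force"],s["eef_pos"])
N=(R.from_euler("z",-.126),np.array([627.9,-131.6,30]))
GF=GUARD+[((x,-188,0),(x,-188,130)) for x in(-6,6)]+[((x,-188,0),(x,-18,0)) for x in(-6,6)]
overlay(P,[(GF,N)],"g"); rows=[]
for n in(0,1):
    c=(proj(P[n],[[600,-220,110]])[0]*4).astype(int); y=max(c[1]-300,0); y=min(y,1000)
    for I in([cv2.imread(f"pics/_g{n}.png")] if n else [cv2.imread("pics/_g0.png")]): rows.append(I[y:y+600,c[0]-200:c[0]+200])
cv2.imwrite("pics/g.png",np.hstack(rows))
E
```

```text
26.1 [ 0.5814173   0.2214844  -0.32614467] [ 472.17992582 -266.82751224  124.14685469]
```

View pics/g.png

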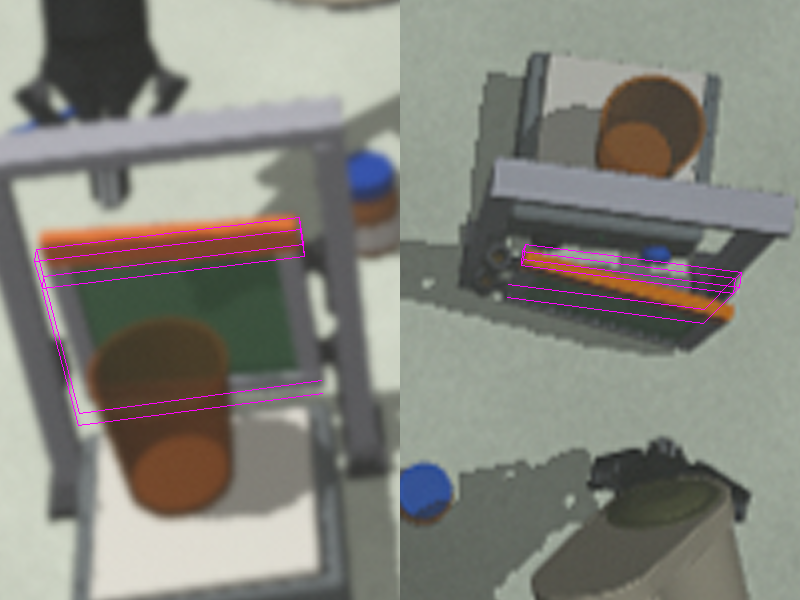

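The guard rebounded about 7° off the rubber (free end about 7 px towards the robot in the top view), while hinge, jar and beaker look undisturbed. I'll push again softly and back off very slowly.

drive_tool(commands="0.1 -0.015 0 0 0 0 0;0.2 -0.03 0 0 0 0 0;0.2 -0.03 0 0 0 0 0;0.15 -0.02 0 0 0 0 0;0.08 -0.01 0 0 0 0 0;0.04 -0.006 0 0 0 0 0;0.03 -0.004 0 0 0 0 0;0.03 -0.004 0 0 0 0 0;0.03 -0.004 0 0 0 0 0;0.03 -0.004 0 0 0 0 0;0.03 -0.004 0 0 0 0 0;0.03 -0.004 0 0 0 0 0;0.03 -0.004 0 0 0 0 0;0.03 -0.004 0 0 0 0 0;0.03 -0.004 0 0 0 0 0;0.02 -0.003 0 0 0 0 0;0 0 0 0 0 0 0")

```text
time_s: 27.52
eef_pos: [577.9, -281.9, 124.2]
ee_rot: [0.246, 0.103, 0.963, -0.027]
force: [0.0, -0.9, -0.5]
grip_width: -0.003
grip_force: 0.0
```

drive_tool(commands="0.02 -0.003 0 0 0 0 0;0.02 -0.003 0 0 0 0 0;0.02 -0.003 0 0 0 0 0;0.01 -0.001 0 0 0 0 0;0 0 0 0 0 0 0")

```text
time_s: 27.93
eef_pos: [584.8, -282.9, 124.2]
ee_rot: [0.246, 0.103, 0.963, -0.027]
force: [-0.9, -0.8, -0.1]
grip_width: -0.0
grip_force: 0.1
```

drive_tool(commands="0.005 0 0 0 0 0 0;0.005 0 0 0 0 0 0;0.005 0 0 0 0 0 0;0 0 0 0 0 0 0;0 0 0 0 0 0 0")

```text
time_s: 28.35
eef_pos: [586.1, -282.8, 124.2]
ee_rot: [0.246, 0.103, 0.963, -0.027]
force: [-1.1, -0.8, -0.2]
grip_width: 0.004
grip_force: 0.1
```

drive_tool(commands="0.005 0 0 0 0 0 0;0.005 0 0 0 0 0 0;0 0 0 0 0 0 0;0 0 0 0 0 0 0")

```text
time_s: 28.68
eef_pos: [587.1, -282.9, 124.2]
ee_rot: [0.246, 0.103, 0.963, -0.027]
force: [-1.1, 0.1, 0.7]
grip_width: -0.001
grip_force: 0.5
```

drive_tool(commands="0.003 0 0 0 0 0 0;0.003 0 0 0 0 0 0;0 0 0 0 0 0 0;0 0 0 0 0 0 0")

```text
time_s: 29.02
eef_pos: [587.5, -282.9, 124.1]
ee_rot: [0.246, 0.103, 0.963, -0.027]
force: [-5.8, 0.9, 1.7]
grip_width: 0.001
grip_force: 2.4
```

drive_tool(commands="0.003 0 0 0 0 0 0;0 0 0 0 0 0 0;0 0 0 0 0 0 0")

```text
time_s: 29.27
eef_pos: [587.6, -282.9, 124.1]
ee_rot: [0.246, 0.103, 0.963, -0.027]
force: [-6.5, -0.9, 1.7]
grip_width: 0.0
grip_force: 3.6
```

drive_tool(commands="-0.002 0 0 0 0 0 0;-0.002 0 0 0 0 0 0;-0.002 0 0 0 0 0 0;-0.002 0 0 0 0 0 0;-0.002 0 0 0 0 0 0;-0.002 0 0 0 0 0 0;-0.002 0 0 0 0 0 0;-0.002 0 0 0 0 0 0;-0.002 0 0 0 0 0 0;-0.002 0 0 0 0 0 0;0 0 0 0 0 0 0;0 0 0 0 0 0 0;0 0 0 0 0 0 0;-0.005 0 0 0 0 0 0;-0.01 0 0 0 0 0 0;-0.02 0 0 0 0 0 0;0 0 0 0 0 0 0")

```text
time_s: 30.68
eef_pos: [582.2, -282.8, 124.1]
ee_rot: [0.246, 0.103, 0.963, -0.027]
force: [0.2, -0.5, -0.3]
grip_width: -0.002
grip_force: 0.0
```

drive_tool(commands="-0.05 0.01 0 0 0 0 0;-0.1 0.02 0 0 0 0 0;-0.2 0.03 0 0 0 0 0;-0.25 0.03 0 0 0 0 0;-0.25 0.03 0 0 0 0 0;-0.2 0.03 0 0 0 0 0;-0.1 0 0 0 0 0 0;0 0 0 0 0 0 0")

```text
time_s: 31.35
eef_pos: [466.0, -267.7, 124.2]
ee_rot: [0.246, 0.104, 0.963, -0.027]
force: [0.3, -1.7, -0.7]
grip_width: 0.001
grip_force: 0.0
```

```bash
cat > m7.py <<'E'
from plan import *; from fit import *
P=shots(3); s=sense(); print(s["time_s"],s["force"],s["eef_pos"])
L=[((x,-188,155),(x,-18,155)) for x in(-6,6)]+[((-6,-188,131),(-6,-18,131))]
H=np.array([627.9,-131.6,30]); S=sample(L)
g=lambda p: p["pixels"]
for n in(1,):
    G=grad(P[n]["pixels"],.8); best=[]
    for a in np.arange(-14,3,.25):
        for du in np.arange(-2,2.1,.5):
            for dv in np.arange(-2,2.1,.5):
                uv=(proj(P[n],R.from_euler("z",-.126+np.radians(a)).apply(S)+H)+[du,dv]).astype(np.float32); best.append((float(cv2.remap(G,uv[:,:1],uv[:,1:],1).mean()),a,du,dv))
    best.sort(reverse=True); print("guard angle (deg, - open)",best[:4])
# orange line slope vs header slope in the top image
p=P[1]; I=p["pixels"]; m=((I[...,2]-I[...,0]>60)&(I[...,2]>110)).astype(np.uint8); m[:, :340]=0; m[:,440:]=0; m[:150]=0; m[:,:]*=1
ys,xs=np.where(m); k=(ys<215)
pts=np.c_[xs[k],ys[k]].astype(np.float32); vx,vy,x0,y0=cv2.fitLine(pts,cv2.DIST_HUBER,0,.01,.01).ravel(); print("orange",len(pts),np.degrees(np.arctan(vy/vx)),x0,y0)
d=[proj(p,R.from_euler("z",-.126+np.radians(a)).apply([[0,-188,145],[0,-18,145]])+H) for a in(0,-5,-10)]
print("expected slope 0/-5/-10:",[np.degrees(np.arctan((e[0]-e[1])[1]/(e[0]-e[1])[0])) for e in d])
for n in(0,1):
    c=(proj(P[n],[[600,-220,110]])[0]).astype(int); y=max(c[1]-75,0)
    r_=cv2.resize(np.clip(P[n]["pixels"][y:y+150,c[0]-50:c[0]+50],0,255).astype(np.uint8),None,fx=4,fy=4,interpolation=2); out=r_ if n==0 else np.hstack([out,r_])
cv2.imwrite("pics/i.png",out)
E
python3 m7.py
```

```text
31.65 [ 1.2730548  -0.66158748 -0.34626842] [ 468.06070032 -267.80459381  124.16233662]
guard angle (deg, - open) [(269.8079833984375, np.float64(-3.5), np.float64(0.5), np.float64(0.0)), (269.06964111328125, np.float64(-3.5), np.float64(0.0), np.float64(0.0)), (269.06658935546875, np.float64(-4.0), np.float64(0.0), np.float64(-0.5)), (268.9825134277344, np.float64(-3.75), np.float64(0.5), np.float64(0.0))]
orange 215 10.82888 390.76413 172.04257
expected slope 0/-5/-10: [np.float64(7.383322594109142), np.float64(12.25558720641039), np.float64(17.12577695011558)]
```

drive_tool(commands="0 0 0 0 0 0 0;0 0 0 0 0 0 0;0 0 0 0 0 0 0;0 0 0 0 0 0 0;0 0 0 0 0 0 0;0 0 0 0 0 0 0;0 0 0 0 0 0 0;0 0 0 0 0 0 0;0 0 0 0 0 0 0;0 0 0 0 0 0 0;0 0 0 0 0 0 0;0 0 0 0 0 0 0")

```text
time_s: 32.65
eef_pos: [467.5, -267.8, 124.2]
ee_rot: [0.246, 0.103, 0.963, -0.027]
force: [0.0, -0.2, 0.2]
grip_width: -0.0
grip_force: 0.0
```

```bash
python3 m7.py
```

```text
32.95 [0.70671576 0.13952442 0.03865397] [ 467.51281105 -267.81991685  124.19791555]
guard angle (deg, - open) [(269.6815490722656, np.float64(-3.5), np.float64(0.5), np.float64(0.0)), (269.04022216796875, np.float64(-4.0), np.float64(0.0), np.float64(-0.5)), (268.8467712402344, np.float64(-4.25), np.float64(0.5), np.float64(-0.5)), (268.84124755859375, np.float64(-3.5), np.float64(0.0), np.float64(0.0))]
orange 213 10.810247 390.66397 172.02681
expected slope 0/-5/-10: [np.float64(7.383322594109142), np.float64(12.25558720641039), np.float64(17.12577695011558)]
```

drive_tool(commands="0.15 -0.02 0 0 0 0 0;0.25 -0.035 0 0 0 0 0;0.25 -0.035 0 0 0 0 0;0.2 -0.03 0 0 0 0 0;0.12 -0.015 0 0 0 0 0;0.06 -0.01 0 0 0 0 0;0.03 -0.004 0 0 0 0 0;0.02 -0.003 0 0 0 0 0;0.02 -0.003 0 0 0 0 0;0.02 -0.003 0 0 0 0 0;0.02 -0.003 0 0 0 0 0;0.015 0 0 0 0 0 0;0.01 0 0 0 0 0 0;0.01 0 0 0 0 0 0;0 0 0 0 0 0 0")

```text
time_s: 34.2
eef_pos: [585.1, -283.9, 124.2]
ee_rot: [0.246, 0.103, 0.963, -0.027]
force: [0.4, 0.2, 0.1]
grip_width: 0.008
grip_force: 0.0
```

```bash
python3 m7.py
```

```text
34.5 [-0.3963059   0.11079296 -0.19276917] [ 584.97473214 -283.92628762  124.20889011]
guard angle (deg, - open) [(282.0798034667969, np.float64(-1.5), np.float64(0.5), np.float64(-0.5)), (282.01788330078125, np.float64(-1.5), np.float64(0.0), np.float64(-0.5)), (281.8022766113281, np.float64(-1.75), np.float64(0.5), np.float64(-0.5)), (281.3736572265625, np.float64(-2.25), np.float64(0.0), np.float64(-1.0))]
orange 209 8.616709 390.79645 170.6048
expected slope 0/-5/-10: [np.float64(7.383322594109142), np.float64(12.25558720641039), np.float64(17.12577695011558)]
```

drive_tool(commands="0.005 0 0 0 0 0 0;0.005 0 0 0 0 0 0;0.005 0 0 0 0 0 0;0.003 0 0 0 0 0 0;0.002 0 0 0 0 0 0;0 0 0 0 0 0 0")

```text
time_s: 35.0
eef_pos: [587.0, -284.0, 124.2]
ee_rot: [0.246, 0.103, 0.963, -0.027]
force: [-1.1, -0.4, -0.2]
grip_width: -0.007
grip_force: 0.6
```

drive_tool(commands="0.002 0 0 0 0 0 0;0.001 0 0 0 0 0 0;0.001 0 0 0 0 0 0;0 0 0 0 0 0 0;0 0 0 0 0 0 0")

```text
time_s: 35.42
eef_pos: [587.3, -284.0, 124.1]
ee_rot: [0.246, 0.103, 0.963, -0.027]
force: [-3.7, -0.8, 1.2]
grip_width: 0.001
grip_force: 2.1
```

drive_tool(commands="-0.001 0 0 0 0 0 0;0 0 0 0 0 0 0;-0.001 0 0 0 0 0 0;0 0 0 0 0 0 0;-0.001 0 0 0 0 0 0;0 0 0 0 0 0 0;-0.001 0 0 0 0 0 0;0 0 0 0 0 0 0;0 0 0 0 0 0 0")

```text
time_s: 36.17
eef_pos: [587.1, -283.9, 124.2]
ee_rot: [0.246, 0.103, 0.963, -0.027]
force: [-1.7, -0.7, -0.1]
grip_width: 0.0
grip_force: 1.0
```

drive_tool(commands="-0.002 0 0 0 0 0 0;0 0 0 0 0 0 0;-0.002 0 0 0 0 0 0;0 0 0 0 0 0 0;-0.005 0 0 0 0 0 0;-0.01 0 0 0 0 0 0;-0.01 0 0 0 0 0 0;0 0 0 0 0 0 0;0 0 0 0 0 0 0")

```text
time_s: 36.92
eef_pos: [584.1, -283.9, 124.2]
ee_rot: [0.246, 0.103, 0.963, -0.027]
force: [-0.3, 0.8, 0.1]
grip_width: 0.002
grip_force: 0.0
```

```bash
python3 m7.py
```

```text
37.2167 [-0.80267277 -0.56326575  0.61662396] [ 584.14542777 -283.92505596  124.19625607]
guard angle (deg, - open) [(281.1999206542969, np.float64(-2.0), np.float64(0.5), np.float64(-0.5)), (281.1998291015625, np.float64(-1.75), np.float64(0.0), np.float64(-0.5)), (280.82745361328125, np.float64(-2.0), np.float64(0.0), np.float64(-0.5)), (280.587646484375, np.float64(-1.75), np.float64(0.5), np.float64(-0.5))]
orange 212 8.91382 390.93704 170.8143
expected slope 0/-5/-10: [np.float64(7.383322594109142), np.float64(12.25558720641039), np.float64(17.12577695011558)]
```

drive_tool(commands="0.003 0 0 0 0 0 0;0.003 0 0 0 0 0 0;0.003 0 0 0 0 0 0;0.003 0 0 0 0 0 0;0.003 0 0 0 0 0 0;0.003 0 0 0 0 0 0;0.003 0 0 0 0 0 0;0.002 0 0 0 0 0 0;0.002 0 0 0 0 0 0;0.001 0 0 0 0 0 0;0 0 0 0 0 0 0;0 0 0 0 0 0 0;0 0 0 0 0 0 0;0 0 0 0 0 0 0")

```text
time_s: 38.38
eef_pos: [586.7, -283.9, 124.2]
ee_rot: [0.246, 0.103, 0.963, -0.027]
force: [0.1, 0.2, -0.0]
grip_width: -0.002
grip_force: 0.1
```

```bash
python3 -c "
from rig import sense
s=sense();print(s['eef_pos'],s['force'],s['grip_force'])"
```

```text
[ 586.72388188 -283.91812185  124.19934949] [ 0.08231541  0.21096718 -0.02358042] 0.10154343843169045
```

drive_tool(commands="0.0005 0 0 0 0 0 0;0.0005 0 0 0 0 0 0;0.0005 0 0 0 0 0 0;0 0 0 0 0 0 0;0 0 0 0 0 0 0;0 0 0 0 0 0 0;0 0 0 0 0 0 0")

```text
time_s: 38.97
eef_pos: [586.9, -283.9, 124.2]
ee_rot: [0.246, 0.103, 0.963, -0.027]
force: [-0.3, -1.3, -0.6]
grip_width: -0.001
grip_force: 0.3
```

drive_tool(commands="-0.005 0 0 0 0 0 0;-0.01 0 0 0 0 0 0;-0.02 0 0 0 0 0 0;-0.05 0.005 0 0 0 0 0;-0.1 0.01 0 0 0 0 0;-0.1 0.01 0 0 0 0 0;0 0 0 0 0 0 0;0 0 0 0 0 0 0")

```text
time_s: 39.63
eef_pos: [558.2, -281.6, 124.4]
ee_rot: [0.246, 0.103, 0.963, -0.027]
force: [0.3, -0.0, -0.2]
grip_width: 0.001
grip_force: 0.0
```

```bash
python3 m7.py
```

```text
39.9333 [ 0.1427919  -0.28737473  0.47890054] [ 558.62391338 -281.41062899  124.16010483]
guard angle (deg, - open) [(275.9907531738281, np.float64(-3.0), np.float64(0.5), np.float64(0.0)), (275.91748046875, np.float64(-3.5), np.float64(0.0), np.float64(-0.5)), (275.7412109375, np.float64(-3.75), np.float64(0.5), np.float64(-0.5)), (275.6609191894531, np.float64(-3.75), np.float64(0.0), np.float64(-0.5))]
orange 211 10.4655485 390.81543 171.76884
expected slope 0/-5/-10: [np.float64(7.383322594109142), np.float64(12.25558720641039), np.float64(17.12577695011558)]
```

```bash
cat > sl.py <<'E'
from plan import *; from fit import *
def slope(n=2):
    I=np.mean([capture("top")["pixels"] for _ in range(n)],0); m=(I[...,2]-I[...,0]>60)&(I[...,2]>110); ys,xs=np.where(m); k=(ys<215)&(ys>=150)&(xs>=340)&(xs<440)
    vx,vy,x0,y0=cv2.fitLine(np.c_[xs[k],ys[k]].astype(np.float32),cv2.DIST_HUBER,0,.01,.01).ravel(); return np.degrees(np.arctan(vy/vx)),x0,y0
if __name__=="__main__": print(slope(),sense()["time_s"])
E
python3 sl.py
```

```text
(np.float32(10.577951), np.float32(390.64572), np.float32(171.81378)) 40.0333
```

drive_tool(commands="0 0 0 0 0 0 0;0 0 0 0 0 0 0;0 0 0 0 0 0 0;0 0 0 0 0 0 0;0 0 0 0 0 0 0;0 0 0 0 0 0 0")

```text
time_s: 40.53
eef_pos: [558.4, -281.5, 124.2]
ee_rot: [0.246, 0.103, 0.963, -0.027]
force: [1.1, -0.0, 0.4]
grip_width: -0.003
grip_force: 0.0
```

```bash
python3 sl.py
```

```text
(np.float32(10.519084), np.float32(390.59485), np.float32(171.76831)) 40.6333
```

drive_tool(commands="0.08 -0.01 0 0 0 0 0;0.07 -0.008 0 0 0 0 0;0.03 -0.004 0 0 0 0 0;0.02 -0.003 0 0 0 0 0;0.02 0 0 0 0 0 0;0.02 0 0 0 0 0 0;0.01 0 0 0 0 0 0;0.01 0 0 0 0 0 0;0.01 0 0 0 0 0 0;0.007 0 0 0 0 0 0;0.004 0 0 0 0 0 0;0.003 0 0 0 0 0 0;0 0 0 0 0 0 0;0 0 0 0 0 0 0;0 0 0 0 0 0 0")

```text
time_s: 41.88
eef_pos: [586.8, -283.9, 124.2]
ee_rot: [0.246, 0.103, 0.963, -0.027]
force: [0.3, -0.7, 0.5]
grip_width: -0.003
grip_force: 0.1
```

```bash
python3 sl.py
```

```text
(np.float32(8.148714), np.float32(390.9136), np.float32(170.25793)) 41.9833
```

drive_tool(commands="-0.35 0.05 0 0 0 0 0;-0.2 0.03 0 0 0 0 0;0 0 0 0 0 0 0;0 0 0 0 0 0 0;0 0 0 0 0 0 0")

```text
time_s: 42.4
eef_pos: [532.4, -276.3, 124.6]
ee_rot: [0.247, 0.103, 0.963, -0.027]
force: [0.8, -0.6, 0.7]
grip_width: 0.001
grip_force: 0.0
```

```bash
python3 sl.py
```

```text
(np.float32(10.736798), np.float32(390.42303), np.float32(171.87326)) 42.5
```

```bash
cat > p6.py <<'E'
from p4 import *
D=np.pi/180; s=sense(); print(s["time_s"],s["force"],np.round(s["joints"],2))
Ro=pose(18*D,0,0,0,.75)[1]
for n,p in(("A",[540,-250,110]),("B",[555,-242,26]),("C",[592,-247,26])): delta(p,Ro,n)
E
python3 p6.py
```

```text
42.5 [ 0.81271866 -0.07197777  0.11642587] [-0.78  0.42  1.79  0.51  0.56 -2.52]
A target [ 540 -250  110] shift [ 0.075  0.261 -0.144] turn [-0.1   -0.302 -0.287] n 3 per-row [ 0.025  0.087 -0.048] [-0.0333 -0.1005 -0.0957]
B target [ 555 -242   26] shift [ 0.225  0.341 -0.984] turn [-0.1   -0.302 -0.287] n 3 per-row [ 0.075  0.114 -0.328] [-0.0333 -0.1005 -0.0957]
C target [ 592 -247   26] shift [ 0.595  0.291 -0.984] turn [-0.1   -0.302 -0.287] n 4 per-row [ 0.149  0.073 -0.246] [-0.025  -0.0754 -0.0717]
```

The guard springs back about 2.6° however gently it is released. This looks like the knuckles rolling in their play on the pins. I'll take the load off the hinge by hooking the panel's lower edge with the sloped fingertip, carry it to the bumper, and set it down there.

drive_tool(commands="-0.05 0.04 0 -0.013 -0.04 -0.04 0;0 0.04 0 -0.013 -0.04 -0.04 0;0.02 0.04 0 -0.013 -0.04 -0.04 0;0.02 0.03 -0.02 -0.013 -0.04 -0.04 0;0.02 0.03 -0.02 -0.013 -0.04 -0.04 0;0.02 0.03 -0.03 -0.013 -0.04 -0.04 0;0.02 0.03 -0.04 -0.011 -0.032 -0.03 0;0.02 0.02 -0.04 -0.011 -0.03 -0.02 0;0 0 0 0 0 0 0;0 0 0 0 0 0 0")

```text
time_s: 43.33
eef_pos: [546.0, -249.0, 120.5]
ee_rot: [0.348, 0.207, 0.911, -0.079]
force: [-0.6, -0.5, -0.2]
grip_width: -0.001
grip_force: 0.0
```

```bash
python3 p6.py
```

```text
43.3333 [-0.61702564 -0.53137422 -0.20553076] [-0.69  0.4   1.95  1.13  0.18 -2.88]
A target [ 540 -250  110] shift [-0.06  -0.01  -0.105] turn [-0.01  -0.024  0.008] n 1 per-row [-0.06  -0.01  -0.105] [-0.0102 -0.0243  0.0079]
B target [ 555 -242   26] shift [ 0.09   0.07  -0.945] turn [-0.01  -0.024  0.008] n 3 per-row [ 0.03   0.023 -0.315] [-0.0034 -0.0081  0.0026]
C target [ 592 -247   26] shift [ 0.46   0.02  -0.945] turn [-0.01  -0.024  0.008] n 3 per-row [ 0.153  0.007 -0.315] [-0.0034 -0.0081  0.0026]
```

drive_tool(commands="0 0 0 0.0956 -0.045 -0.1135 0;0 0 0 0.0956 -0.045 -0.1135 0;0 0 0 0.0956 -0.045 -0.1135 0;0 0 0 0.0956 -0.045 -0.1135 0;0 0 0 0.0956 -0.045 -0.1135 0;0 0 0 0.0956 -0.045 -0.1135 0;0 0 0 0.0956 -0.045 -0.1135 0;0 0 0 0.0956 -0.045 -0.1135 0;0 0 0 0.0956 -0.045 -0.1135 0;0 0 0 0.0956 -0.045 -0.1135 0;0 0 0 0.0956 -0.045 -0.1135 0;0 0 0 0.0956 -0.045 -0.1135 0")

```text
time_s: 44.33
eef_pos: [545.5, -249.8, 120.6]
ee_rot: [0.311, 0.759, 0.54, 0.187]
force: [-0.1, 0.4, -0.2]
grip_width: -0.002
grip_force: 0.0
```

```bash
sed -i 's/^for n,p/Ro=Ro*R.from_euler("z",np.pi)\nfor n,p/' p6.py; python3 p6.py
```

```text
44.3333 [-0.08243214  0.38480816 -0.16287624] [-0.7   0.4   1.96  1.27  0.21 -1.56]
A target [ 540 -250  110] shift [-0.055 -0.002 -0.106] turn [ 1.298 -0.597 -1.574] n 15 per-row [-0.004 -0.    -0.007] [ 0.0865 -0.0398 -0.1049]
B target [ 555 -242   26] shift [ 0.095  0.078 -0.946] turn [ 1.298 -0.597 -1.574] n 15 per-row [ 0.006  0.005 -0.063] [ 0.0865 -0.0398 -0.1049]
C target [ 592 -247   26] shift [ 0.465  0.028 -0.946] turn [ 1.298 -0.597 -1.574] n 15 per-row [ 0.031  0.002 -0.063] [ 0.0865 -0.0398 -0.1049]
```

drive_tool(commands="0 0 0 0.0927 -0.0426 -0.1124 0;0 0 0 0.0927 -0.0426 -0.1124 0;0 0 -0.08 0.0927 -0.0426 -0.1124 0;0 0 -0.1 0.0927 -0.0426 -0.1124 0;0 0 -0.1 0.0927 -0.0426 -0.1124 0;0 0 -0.1 0.0927 -0.0426 -0.1124 0;0 0 -0.1 0.0927 -0.0426 -0.1124 0;0 0.01 -0.1 0.0927 -0.0426 -0.1124 0;0 0.01 -0.1 0.0927 -0.0426 -0.1124 0;0 0.01 -0.1 0.0927 -0.0426 -0.1124 0;0 0.01 -0.08 0.0927 -0.0426 -0.1124 0;0 0.01 -0.05 0.0927 -0.0426 -0.1124 0;0 0.01 0 0.0927 -0.0426 -0.1124 0;0 0.01 0 0.0927 -0.0426 -0.1124 0;0 0 0 0 0 0 0")

```text
time_s: 45.58
eef_pos: [545.7, -242.6, 29.5]
ee_rot: [0.08, 0.908, -0.202, 0.358]
force: [0.6, -0.5, 0.2]
grip_width: -0.003
grip_force: 0.0
```

```bash
python3 p6.py; python3 sl.py
```

```text
45.5833 [ 0.57388142 -0.49130139  0.21901436] [-0.68  0.6   2.    2.43  0.25 -1.05]
A target [ 540 -250  110] shift [-0.057 -0.074  0.805] turn [ 0.001 -0.    -0.003] n 3 per-row [-0.019 -0.025  0.268] [ 0.0004 -0.     -0.0009]
B target [ 555 -242   26] shift [ 0.093  0.006 -0.035] turn [ 0.001 -0.    -0.003] n 1 per-row [ 0.093  0.006 -0.035] [ 0.0013 -0.     -0.0026]
C target [ 592 -247   26] shift [ 0.463 -0.044 -0.035] turn [ 0.001 -0.    -0.003] n 2 per-row [ 0.232 -0.022 -0.017] [ 0.0007 -0.     -0.0013]
(np.float32(10.727421), np.float32(390.6209), np.float32(171.9535)) 45.6833
```

drive_tool(commands="0.06 0 -0.02 0 0 0 0;0.08 -0.01 -0.015 0 0 0 0;0.08 -0.01 0 0 0 0 0;0.06 -0.01 0 0 0 0 0;0.04 0 0 0 0 0 0;0.03 0 0 0 0 0 0;0.02 0 0 0 0 0 0;0.02 0 0 0 0 0 0;0.02 0 0 0 0 0 0;0 0 0 0 0 0 0")

```text
time_s: 46.52
eef_pos: [586.7, -245.3, 26.0]
ee_rot: [0.081, 0.909, -0.2, 0.357]
force: [-0.3, 0.5, 0.2]
grip_width: 0.003
grip_force: 0.0
```

drive_tool(commands="0.01 0 0 0 0 0 0;0.01 0 0 0 0 0 0;0.01 0 0 0 0 0 0;0.01 0 0 0 0 0 0;0 0 0 0 0 0 0")

```text
time_s: 46.93
eef_pos: [590.4, -245.3, 25.8]
ee_rot: [0.081, 0.909, -0.2, 0.357]
force: [-1.7, -0.1, -0.5]
grip_width: -0.0
grip_force: 0.4
```

```bash
python3 sl.py
```

```text
(np.float32(8.127092), np.float32(390.7086), np.float32(170.24866)) 47.0333
```

drive_tool(commands="0.005 0 0 0 0 0 0;0 0 0.01 0 0 0 0;0 0 0.01 0 0 0 0;0 0 0.01 0 0 0 0;0 0 0.01 0 0 0 0;0 0 0 0 0 0 0")

```text
time_s: 47.53
eef_pos: [590.8, -245.3, 29.9]
ee_rot: [0.081, 0.909, -0.201, 0.357]
force: [-1.1, -0.9, -3.1]
grip_width: -0.002
grip_force: 1.6
```

```bash
python3 sl.py
```

```text
(np.float32(7.4562526), np.float32(390.02576), np.float32(170.74937)) 47.6333
```

drive_tool(commands="0 0 -0.007 0 0 0 0;0 0 -0.007 0 0 0 0;0 0 -0.007 0 0 0 0;0 0 -0.007 0 0 0 0;0 0 -0.005 0 0 0 0;0 0 -0.005 0 0 0 0;0 0 -0.003 0 0 0 0;0 0 0 0 0 0 0")

```text
time_s: 48.3
eef_pos: [591.1, -245.3, 26.0]
ee_rot: [0.081, 0.909, -0.2, 0.357]
force: [-0.8, 0.5, 0.4]
grip_width: -0.004
grip_force: 0.1
```

```bash
python3 sl.py
```

```text
(np.float32(7.7359843), np.float32(390.9286), np.float32(170.8098)) 48.4
```

drive_tool(commands="0 0 -0.005 0 0 0 0;0 0 -0.01 0 0 0 0;0 0 -0.015 0 0 0 0;0 0 0 0 0 0 0;0 0 0 0 0 0 0")

```text
time_s: 48.82
eef_pos: [590.9, -245.3, 22.7]
ee_rot: [0.081, 0.909, -0.2, 0.357]
force: [0.5, -0.4, -0.2]
grip_width: 0.0
grip_force: 0.0
```

```bash
python3 sl.py
```

```text
(np.float32(7.7475266), np.float32(390.90182), np.float32(170.80713)) 48.9167
```

drive_tool(commands="0.005 0 0.02 0 0 0 0;0.005 0 0.015 0 0 0 0;0.003 0 0.015 0 0 0 0;0.003 0 0.01 0 0 0 0;0.003 0 0.01 0 0 0 0;0 0 0 0 0 0 0")

```text
time_s: 49.42
eef_pos: [592.5, -245.3, 29.6]
ee_rot: [0.081, 0.909, -0.201, 0.357]
force: [-1.3, -1.7, -3.6]
grip_width: 0.002
grip_force: 2.1
```

drive_tool(commands="0.001 0 -0.007 0 0 0 0;0.001 0 -0.007 0 0 0 0;0.001 0 -0.007 0 0 0 0;0.001 0 -0.007 0 0 0 0;0.001 0 -0.005 0 0 0 0;0 0 -0.005 0 0 0 0;0 0 -0.005 0 0 0 0;0 0 -0.005 0 0 0 0;0 0 0 0 0 0 0")

```text
time_s: 50.17
eef_pos: [593.5, -245.3, 25.1]
ee_rot: [0.081, 0.909, -0.2, 0.357]
force: [-0.8, 0.2, -0.5]
grip_width: -0.003
grip_force: 0.4
```

```bash
python3 sl.py
```

```text
(np.float32(7.9309387), np.float32(390.86395), np.float32(171.05493)) 50.2667
```

drive_tool(commands="0 0 -0.005 0 0 0 0;0 0 -0.005 0 0 0 0;0 0 -0.01 0 0 0 0;0 0 -0.01 0 0 0 0;0 0 0 0 0 0 0;0 0 0 0 0 0 0")

```text
time_s: 50.77
eef_pos: [593.4, -245.3, 22.0]
ee_rot: [0.081, 0.909, -0.2, 0.357]
force: [0.0, 0.4, -0.9]
grip_width: 0.003
grip_force: 0.0
```

```bash
python3 sl.py
```

```text
(np.float32(7.769864), np.float32(390.53577), np.float32(170.94292)) 50.8667
```

drive_tool(commands="-0.01 0 0 0 0 0 0;-0.03 0 0 0 0 0 0;-0.06 0.01 0 0 0 0 0;-0.12 0.02 0 0 0 0 0;-0.2 0.03 0 0 0 0 0;-0.25 0.03 0.02 0 0 0 0;-0.2 0.03 0.1 0 0 0 0;-0.1 0 0.1 0 0 0 0;0 0 0.05 0 0 0 0;0 0 0 0 0 0 0")

```text
time_s: 51.7
eef_pos: [495.9, -233.6, 50.2]
ee_rot: [0.081, 0.908, -0.201, 0.358]
force: [-0.4, -0.4, -0.1]
grip_width: 0.003
grip_force: 0.0
```

```bash
python3 sl.py; python3 m7.py; python3 - <<'E'
from h import *
from fit import grad,sample,proj,standT
import json
# header slope as yaw check, pin-free: fit header yaw in top image
p=capture("top"); I=p["pixels"].astype(float); G=grad(I,.8); v=json.load(open("fit.json"))["stand"]; S=sample([((14,-102,296),(14,120,296)),((44,-102,296),(44,120,296))])
b=[]
for dy in np.arange(-1.5,1.6,.1):
  for dv in np.arange(-1,2,.1):
    r,t=standT([v[0],v[1],v[2]+np.radians(dy)]); uv=(proj(p,r.apply(S)+t)+[-.5,dv]).astype(np.float32); b.append((float(cv2.remap(G,uv[:,:1],uv[:,1:],1).mean()),round(dy,2),round(dv,2)))
print("stand yaw correction deg",sorted(b,reverse=True)[:4])
E
```

```text
(np.float32(7.769864), np.float32(390.53577), np.float32(170.94292)) 51.8
52.1 [ 0.12925557 -0.16802228 -0.32229604] [ 496.40010816 -233.12189483   48.7159141 ]
guard angle (deg, - open) [(273.88507080078125, np.float64(-1.25), np.float64(0.0), np.float64(0.0)), (273.55242919921875, np.float64(-1.25), np.float64(0.5), np.float64(0.0)), (273.33203125, np.float64(-0.5), np.float64(0.5), np.float64(0.5)), (273.21417236328125, np.float64(-1.0), np.float64(0.0), np.float64(0.0))]
orange 213 7.769864 390.53577 170.94292
expected slope 0/-5/-10: [np.float64(7.383322594109142), np.float64(12.25558720641039), np.float64(17.12577695011558)]
stand yaw correction deg [(250.0861358642578, np.float64(0.2), np.float64(0.6)), (249.8514404296875, np.float64(0.1), np.float64(0.6)), (249.8330078125, np.float64(0.0), np.float64(0.6)), (249.828125, np.float64(0.3), np.float64(0.6))]
```

```bash
python3 - <<'E'
from plan import *; from fit import *
P=shots(2); G=[grad(p["pixels"],1) for p in P]
H=np.array([627.9,-131.6]); L=[((6,-188,131),(6,-18,131)),((6,-188,155),(6,-18,155)),((-6,-188,155),(-6,-18,155))]; S=sample(L)
vs=[]
for z in np.arange(24,40,.5):
  b=max((score(P,G,R.from_euler("z",-.126-np.radians(a)).apply(S)+[H[0]+dx,H[1]+dy,z]),a,dx,dy) for a in(0,.5,1,1.5) for dx in np.arange(-4,3,1) for dy in(-3,-1.5,0,1.5,3))
  vs.append((round(float(b[0]),3),z)+tuple(map(float,b[1:])))
print(sorted(vs,reverse=True)[:5],sense()["time_s"])
for k in("wash_bottle","detergent","beaker","reagent_jar","hot_beaker"):
    p=capture("top"); print(k,[np.round(x["position"],1).tolist() for x in boxes_of(p,k)[:1]])
E
```

```text
[(5.935, np.float64(27.0), 0.0, -2.0, -3.0), (5.928, np.float64(27.5), 0.0, -2.0, -3.0), (5.921, np.float64(26.5), 0.0, -2.0, -1.5), (5.917, np.float64(28.0), 0.0, -2.0, -3.0), (5.9, np.float64(26.0), 0.0, -2.0, -3.0)] 52.35
wash_bottle [[255.8, 239.0]]
detergent [[313.3, 121.1]]
beaker [[239.3, 164.5]]
reagent_jar [[337.6, 228.0]]
hot_beaker [[396.3, 135.5]]
```

```bash
python3 -c "
from rig import *
print(finish_job())"
```

```text
the job is handed in; nothing more can be done
None
```

The guard hangs home on both pins and I let go of it shut, handed in at about 52 s. Its measured angle was 0–1° from closed, so its free edge may stand 1–2 mm off the bumper. The bottles, beakers and jar are still where they were.

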